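# Clear the apron and slide the price tickets onto the rail

## Task

First use the scraper, not the fingers, to wipe all stray sweets off the white apron at the open end of the ticket rail into the catch tray, before any ticket goes on the rail, and put the scraper back standing in the middle of its mat. Then take every price ticket holder that is there, enter its foot into the track from the open end and slide it along until it stands centred in front of the bin of its own colour (they cannot pass one another in the track). Leave the jar, the cup and the scoop where they are.

Things in the scene. Friction and masses are not known exactly. Their poses are not given: they have to be found in the camera images.
- rail: fixed wooden ticket rail; origin at table level below the middle of the track's open mouth, z up. The track runs from the mouth along -y for 385 mm to a closed end stop. The apron, a flat white board flush with the track floor (22 mm above the table), runs from the mouth along +y for 140 mm; after it, lower, comes the catch tray
- mouth (a point): middle of the track's open mouth at floor level, axes as the rail. Track: 66 mm wide inside; two inward lips, undersides 16 mm and tops 21 mm above the floor, leave an open slot 24 mm wide along the middle. Straight walls and lips start 25 to 28 mm inside the mouth; up to there the walls flare outward to about 90 mm at the mouth
- apron (a point): centre of the apron's top face, 70 mm along +y from the mouth, axes as the rail. The apron is 110 mm wide (x) between two curbs 12 mm high and 140 mm long (y), open at the track side and at the tray side
- tray (a point): centre of the catch tray's inner floor, 4 mm above the table, 198 mm along +y from the mouth; the tray is 122 mm wide (x) and 114 mm long (y) inside and starts directly below the apron's end edge; side and far walls 40 to 45 mm high; axes as the rail
- mat: black rubber parking mat of the scraper, fixed on the table, 110 (x) x 150 (y) x 3 mm, origin at the centre of its underside
- scraper: loose scraper block, about 150 g: wooden block 96 (x) x 22 (y) x 35 mm with an orange grip on top, 60 (x) x 18 (y) mm, from 35 to 75 mm above its underside; origin at the centre of its underside, z up
- bin_red: fixed wooden sweet bin heaped with red sweets, 130 (x) x 84 (y) mm, up to 65 mm high, beside the track on its +x side, its axes parallel to the rail's; origin at the centre of its underside. The four bins stand in a row at 88 mm pitch, in an order that varies, their centres 122 mm to +x of the track middle line and 75, 163, 251, 339 mm from the mouth
- bin_green: fixed wooden sweet bin heaped with green sweets, 130 (x) x 84 (y) mm, up to 65 mm high, beside the track on its +x side, its axes parallel to the rail's; origin at the centre of its underside. The four bins stand in a row at 88 mm pitch, in an order that varies, their centres 122 mm to +x of the track middle line and 75, 163, 251, 339 mm from the mouth
- bin_blue: fixed wooden sweet bin heaped with blue sweets, 130 (x) x 84 (y) mm, up to 65 mm high, beside the track on its +x side, its axes parallel to the rail's; origin at the centre of its underside. The four bins stand in a row at 88 mm pitch, in an order that varies, their centres 122 mm to +x of the track middle line and 75, 163, 251, 339 mm from the mouth
- bin_yellow: fixed wooden sweet bin heaped with yellow sweets, 130 (x) x 84 (y) mm, up to 65 mm high, beside the track on its +x side, its axes parallel to the rail's; origin at the centre of its underside. The four bins stand in a row at 88 mm pitch, in an order that varies, their centres 122 mm to +x of the track middle line and 75, 163, 251, 339 mm from the mouth
- ticket_red: loose price ticket holder with a red frame round a white card, 220 g, mostly in the foot; may be absent. Steel foot 60 (x) x 64 (y) x 10 mm; neck 16 (x) x 36 (y) mm from 10 to 42 mm; card frame 12 (x) x 70 (y) mm from 40 to 90 mm above the underside. Origin at the centre of the foot's underside, z up. The foot's 60 mm fits the 66 mm track, the neck passes its slot; front and back are alike, so it may stand either way round. At the start it stands on the table
- ticket_green: loose price ticket holder with a green frame round a white card, 220 g, mostly in the foot; may be absent. Steel foot 60 (x) x 64 (y) x 10 mm; neck 16 (x) x 36 (y) mm from 10 to 42 mm; card frame 12 (x) x 70 (y) mm from 40 to 90 mm above the underside. Origin at the centre of the foot's underside, z up. The foot's 60 mm fits the 66 mm track, the neck passes its slot; front and back are alike, so it may stand either way round. At the start it stands on the table
- ticket_blue: loose price ticket holder with a blue frame round a white card, 220 g, mostly in the foot; may be absent. Steel foot 60 (x) x 64 (y) x 10 mm; neck 16 (x) x 36 (y) mm from 10 to 42 mm; card frame 12 (x) x 70 (y) mm from 40 to 90 mm above the underside. Origin at the centre of the foot's underside, z up. The foot's 60 mm fits the 66 mm track, the neck passes its slot; front and back are alike, so it may stand either way round. At the start it stands on the table
- ticket_yellow: loose price ticket holder with a yellow frame round a white card, 220 g, mostly in the foot; may be absent. Steel foot 60 (x) x 64 (y) x 10 mm; neck 16 (x) x 36 (y) mm from 10 to 42 mm; card frame 12 (x) x 70 (y) mm from 40 to 90 mm above the underside. Origin at the centre of the foot's underside, z up. The foot's 60 mm fits the 66 mm track, the neck passes its slot; front and back are alike, so it may stand either way round. At the start it stands on the table
- sweet1: loose hard wrapped sweet, 12 g, 30 (x) x 18 (y) x 14 mm, lying on the apron at the start; may be absent. Origin at the centre of its underside
- sweet2: loose hard wrapped sweet, 12 g, 30 (x) x 18 (y) x 14 mm, lying on the apron at the start; may be absent. Origin at the centre of its underside
- sweet3: loose hard wrapped sweet, 12 g, 30 (x) x 18 (y) x 14 mm, lying on the apron at the start; may be absent. Origin at the centre of its underside
- sweet4: loose hard wrapped sweet, 12 g, 30 (x) x 18 (y) x 14 mm, lying on the apron at the start; may be absent. Origin at the centre of its underside
- jar: bystander: closed amber jar, 72 mm diameter, 130 mm high, origin at the centre of its underside
- cup: bystander: white cup, 70 mm diameter, 80 mm high, origin at the centre of its underside
- scoop: bystander: steel sweet scoop lying on the table, about 165 mm long along its x, 31 mm high; origin below the front end of its black handle
Things that resemble listed ones, but are neither listed nor needed, are in the scene too. What is shaped like the ticket_yellow but pink is not meant.

How it is judged:
By the outcome, as a careful person would: the job done as asked, in the order asked, and still so for the second after the job is handed in, with the robot touching nothing.
Of ticket_red, ticket_green, ticket_blue, ticket_yellow only 2 to 4 are there at a start; the rules pass over those that are not, and their reading is None.
Of sweet1, sweet2, sweet3, sweet4 only 2 to 4 are there at a start; the rules pass over those that are not, and their reading is None.
At some moment in a run one of ticket_red, ticket_green, ticket_blue, ticket_yellow may be knocked a few centimetres aside while the robot is not near it.
It also fails if it takes over 210 s, if anything falls off the work surface, if the arm or the gripper's body presses on something with over 40 N, if the wrist force passes 120 N, or if a joint passes its speed limit or range.

## Robot

A 6-joint arm with a two-finger parallel gripper is mounted at the origin on the work surface. World frame = base frame: x ahead of the robot, y to its left, z up, the work surface at z = 0. Lengths are in m, angles in rad, forces in N, time in s.
With the tool pointing down it reaches from about 0.35 to 0.775 m from the base axis. Payload 5.5 kg.
Tool frame: the origin (TCP) lies on the centre line of the jaws, within the pads' length; the fingertips stand 8 mm ahead of it and the grasp point (between the pads) lies 11 mm behind it; z points along the fingers, y is the direction in which the jaws open and shut (so a half turn about z gives the same grasp; the last joint's range is limited). The gripper opens to 85 mm and grips with 20 to 120 N. Pads are 22 mm wide; open, the fingers measure 114 mm over their backs; the gripper's body (76 mm by 85 mm) begins 54 mm behind the grasp point. The pads swing forward as they close: fully open they stand 13 mm farther back than shut.
Start: joints at [-1.443, 0.313, 0.046, 1.304, 0, 1.431], TCP at [0.152, -0.555, 0.239] pointing down, gripper open.
Joint ranges: [-2.76, 2.76], [-0.86, 1.69], [-1.03, 1.26], [-2.2, 2.34], [-1.47, 1.5], [-3.14, 3.14]. Speed limits (rad/s): [2.57, 2.57, 3.14, 3.14, 3.14, 3.14].

## Interface

Orientations are given as a unit quaternion [w, x, y, z].
In Python, from workcell import env gives the robot as it stands. The module is installed in compiled form; this text tells all that it offers.
- The arm moves only by the tool play_rows, never from a script. Its argument "steps" is a list of rows, each an object with "claw": the closure in counts, from 0 (fully open) to 255 (shut); "dp": the shift along the tool's x, y, z in m, a list of three; "angular": the turn, a rotation vector about the tool's x, y, z in degrees, a list of three. In form: [{"claw": claw, "dp": [dx, dy, dz], "angular": [wx, wy, wz]}, ...]. A call has exactly 8 rows; each row shifts and turns the commanded pose from where the row before left it, along the tool's axes as they then stand; what a row does not reach is not made up. A row lasts 1/12 s, in which the tool goes at most 41.7 mm and 7.16 degrees, less where a joint would pass 70% of its speed; a pose out of reach is approached as far as the arm can. A call is refused whole if a number of a shift passes 0.0417 or a number of a turn 7.16, either way. A call with a gripper value outside its range is refused whole. The fingers move at their own pace and stop on an object; "force" is the grip in N (left out, the last holds). Time passes only in rows, so rows that do not move let the fingers close, or fill a call up. It gives the time, the measured TCP pose, the force and the opening at its end, in the units of the state.
- env.get_state(): the state, without advancing time (a new reading comes with each control period).
- env.read_camera(name): name is "side" or "top" or "wrist"; returns (picture, depth): 420x560x3 uint8, red, green, blue; 420x560 float32, m along the optical axis (not along the pixel's ray), 0 where there is no reading.
- env.calibration(name): a dict with "fx", "fy", "cx", "cy" (pixels), "world_from_camera" (4x4, takes a point from camera to world coordinates); the wrist camera has in their place "hand_eye" (4x4, takes a point from camera to tool coordinates, whose origin is the TCP and whose axes are the flange's). Camera axes: x right, y down, z forward; pixel columns grow to the right and rows downward; lengths in m; the calibration is good to about 2 mm. The wrist camera is an equidistant fisheye: a pixel r from the principal point sees the ray r / f radians off the axis. A picture is of the moment at which its call begins: read the wrist's pose just before it. calibration takes no time and is no camera call.
- env.hand_in(): hands the job in, once; it reports no verdict.
The state is a dict: "clock": time; "joint_pos": joint angles; "qvel": joint speeds; "tau": joint torques, N m; "tcp_pos": TCP position; "orientation": TCP orientation; "wrist_force": force on the tool from outside, world axes, zero at the start; "ft_torque": the same for the moment, N m; "finger_gap": finger opening in m.
Only numpy, scipy, OpenCV 4.12 (cv2) and the standard library are available. Lean on these libraries where they do the work, as an engineer would, in place of code of your own. Each camera call takes 0.05 s, during which the arm holds its last target. There are 200 camera calls.

## Working session

There is one attempt and no reset: what is moved stays moved. The work goes in short steps, Python scripts to look and compute and a tool call to move; the robot and the scene stay as the last step left them, time stands still between calls to the robot, and variables do not carry over. Pictures are saved under pics/ and viewed, about 12 in all and at most 16, crops included, and the job is handed in when it is done.

Besides the shell and the picture viewer there is one more tool, called after ">>>" in YAML: its name, and indented under it one key for each argument. play_rows: Moves the arm, as the interface text tells. Its arguments: {"type":"object","properties":{"steps":{"type":"array","items":{"type":"object","properties":{"claw":{"type":"number"},"dp":{"type":"array","items":{"type":"number"}},"angular":{"type":"array","items":{"type":"number"}}}}},"force":{"type":"number"}},"required":["steps"]}

```bash
mkdir -p pics
cat > h.py <<'E'
import numpy as np, cv2
from workcell import env
from scipy.spatial.transform import Rotation as R
def shot(cam,name,crop=None,scale=1):
    p,d=env.read_camera(cam)
    np.savez('last_%s.npz'%cam,p=p,d=d)
    q=p[...,::-1]
    if crop: q=q[crop[1]:crop[3],crop[0]:crop[2]]
    if scale!=1: q=cv2.resize(q,None,fx=scale,fy=scale,interpolation=cv2.INTER_CUBIC)
    cv2.imwrite('pics/%s.png'%name,q)
    return p,d
def cloud(cam,d):
    c=env.calibration(cam); v,u=np.mgrid[:d.shape[0],:d.shape[1]]
    P=np.stack([(u-c['cx'])/c['fx']*d,(v-c['cy'])/c['fy']*d,d],-1)
    M=np.array(c['world_from_camera']); W=P@M[:3,:3].T+M[:3,3]
    W[d==0]=np.nan
    return W
E
python3 - <<'E'
from h import *
p,d=shot('top','top0',scale=1.4); W=cloud('top',d); shot('side','side0',scale=1.4)
print(env.calibration('top')); print(env.calibration('wrist')); print(env.get_state())
E
```

```text
{'fx': 484.3276501955879, 'fy': 484.3276501955879, 'cx': 275.18222181608996, 'cy': 206.9963796747762, 'world_from_camera': array([[-0.00521148, -0.98743461,  0.15794219,  0.33037627],
       [-0.9998777 ,  0.00747444,  0.01373718, -0.01315463],
       [-0.0147451 , -0.15785129, -0.9873528 ,  1.31810219],
       [ 0.        ,  0.        ,  0.        ,  1.        ]])}
{'fx': 325.19226210127806, 'fy': 325.19226210127806, 'cx': 278.8894733729861, 'cy': 210.5276191696114, 'hand_eye': array([[ 5.81666765e-04, -9.62002858e-01, -2.73038759e-01,
         7.03579977e-02],
       [ 9.99999720e-01,  4.31028416e-04,  6.11693503e-04,
        -2.06422324e-05],
       [-4.70763434e-04, -2.73039038e-01,  9.62002839e-01,
        -1.34923564e-01],
       [ 0.00000000e+00,  0.00000000e+00,  0.00000000e+00,
         1.00000000e+00]])}
{'clock': 0.1, 'joint_pos': array([-1.44261014e+00,  3.13916390e-01,  4.51208631e-02,  1.30361024e+00,
       -1.24941968e-05,  1.43118274e+00]), 'qvel': array([ 0.00089924, -0.00141646,  0.0031594 ,  0.00155538, -0.00095904,
        0.00030125]), 'tau': array([ 2.92999292e-03, -4.81725204e+01,  2.99244028e+01,  1.26761696e-02,
       -1.65072497e-04, -1.16530742e-05]), 'tcp_pos': array([ 0.15207459, -0.55407592,  0.23851467]), 'orientation': array([-8.04742599e-04,  9.91048475e-01,  1.33500085e-01, -1.64908865e-06]), 'wrist_force': array([ 0.375335  ,  0.06840381, -0.88061227]), 'ft_torque': array([-0.0373563 , -0.00402622,  0.02153166]), 'finger_gap': 0.08495904655765987}
```

View pics/top0.png

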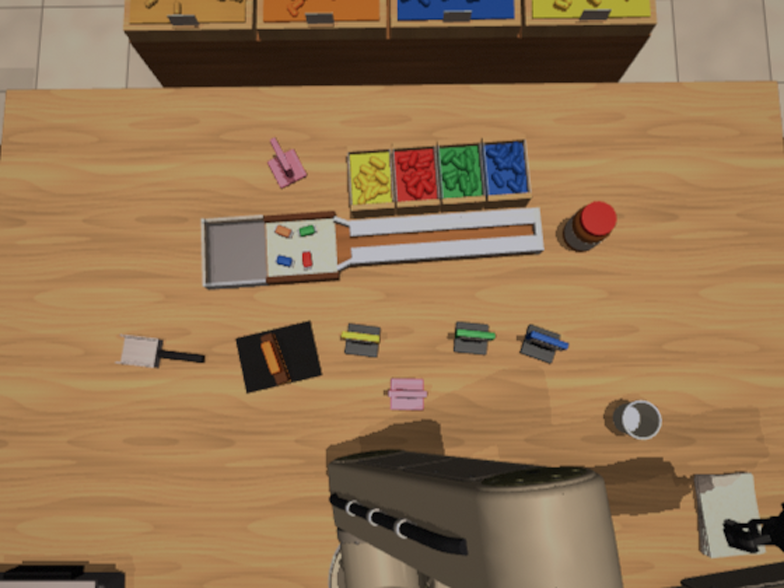

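View pics/side0.png

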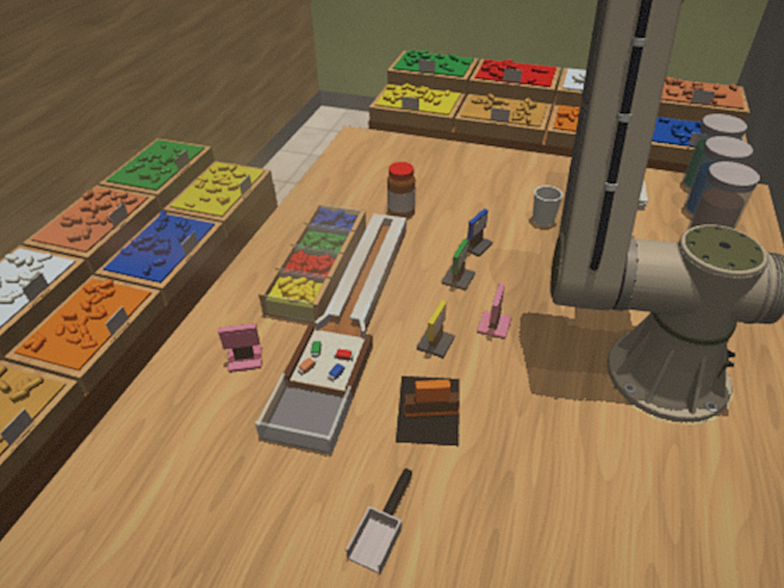

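The top view (pixels of the scaled picture) shows the track mouth at about (340,240) with the track running right, the apron at (300,247) with 4 sweets, and the tray at (235,250). Bins from the mouth are yellow, red, green, blue. Tickets are yellow (362,340), green (472,337) and blue (543,343); red is absent. The scraper is on its mat at (275,358).

Possible mix-ups are the pink holders at (287,165) and (407,393), which are not meant. The background bins at the table edges and the jars don't matter either.

```bash
cat > meas.py <<'E'
from h import *
def hsvmask(p,lo,hi): return cv2.inRange(cv2.cvtColor(p,cv2.COLOR_RGB2HSV),np.array(lo),np.array(hi))>0
COL={'yellow':((23,120,60),(35,255,255)),'green':((45,100,40),(80,255,255)),'blue':((100,120,40),(125,255,255))}
def rect(P):
    (c,s,a)=cv2.minAreaRect((P[:,:2]*1000).astype(np.float32)); return np.round(c,1),np.round(s,1),round(a,1)
E
python3 - <<'E'
from meas import *
z=np.load('last_top.npz');p,d=z['p'],z['d'];W=cloud('top',d)
def box(u0,v0,u1,v1):
    m=np.zeros(d.shape,bool);m[int(v0/1.4):int(v1/1.4),int(u0/1.4):int(u1/1.4)]=1;return m&np.isfinite(W[...,2])
def rep(n,m):
    P=W[m]; 
    print(n,len(P),rect(P),'med',np.round(np.median(P,0)*1000,1), 'z',np.round(np.percentile(P[:,2],[5,95])*1000,1))
Z=W[...,2]
hs=cv2.cvtColor(p,cv2.COLOR_RGB2HSV)
print('table',np.round(np.median(Z[box(380,290,460,310)])*1000,1))
for c,b in dict(yellow=(335,310,395,370),green=(445,310,505,370),blue=(510,315,580,375)).items():
    m=box(*b); rep(c+' card',m&(Z>.06)); rep(c+' foot',m&(Z>.005)&(Z<.016))
white=(hs[...,1]<50)&(hs[...,2]>150)
rep('lips',box(340,200,560,275)&(Z>.036)&(Z<.050)&white)
ap=box(255,205,355,290)
rep('apron',ap&(Z>.015)&(Z<.030)&(hs[...,2]>150)&(hs[...,1]<70))
rep('curbs+',box(190,205,345,295)&(Z>.029)&(Z<.055))
rep('sweets',ap&(Z>.03)&(Z<.045)&(hs[...,1]>120))
rep('mat',box(225,310,335,400)&(hs[...,2]<60)&(Z<.012))
rep('grip',box(225,310,335,400)&(Z>.065))
rep('scr block',box(225,310,335,400)&(Z>.028)&(Z<.045))
rep('bins',box(335,130,540,217)&(Z>.05))
E
```

```text
table 0.1
yellow card 161 (array([443.9,  49.9]), array([70.2, 13.9]), 81.8) med [442.2  48.3  89.3] z [67.8 93.1]
yellow foot 387 (array([444.8,  46.6]), array([113.5, 114.2]), 89.6) med [435.8  49.4   9.5] z [ 5.5 14. ]
green card 167 (array([ 446.3, -159.1]), array([68.6, 13.3]), 84.6) med [ 445.5 -159.7   89.6] z [70.3 93.8]
green foot 375 (array([ 443.6, -164.9]), array([114.4, 115. ]), 89.0) med [ 436.8 -159.4    9.8] z [ 5.4 13.9]
blue card 186 (array([ 434.7, -292.2]), array([69.8, 14. ]), 71.2) med [ 433.6 -290.9   88.7] z [64.8 94.3]
blue foot 389 (array([ 434.4, -300.3]), array([105.7, 138.9]), 3.7) med [ 425.6 -289.4    9.6] z [ 5.3 13.9]
lips 2963 (array([ 636.7, -100.4]), array([ 96.4, 393.6]), 2.9) med [ 639.2 -111.3   43.1] z [38.9 47.3]
apron 1423 (array([625.2, 155. ]), array([107. , 165.4]), 3.3) med [622.9 168.6  22.1] z [17.8 26.7]
curbs+ 1310 (array([621.6, 221.4]), array([136.6, 277. ]), 3.3) med [618.8 200.9  35.4] z [30.1 45.2]
sweets 607 (array([626.1, 151.6]), array([135.6, 176.6]), 3.4) med [649.8 168.2  34.4] z [30.8 38.9]
mat 1661 (array([411.9, 214.3]), array([107.3, 147.1]), 12.8) med [413. 202.   3.] z [-1.2  7.6]
grip 176 (array([407.2, 215.5]), array([59.5, 18.7]), 21.3) med [406.1 214.4  77.6] z [70.3 81.5]
scr block 148 (array([407.8, 214.9]), array([96.1, 22.3]), 20.7) med [395.2 207.2  37.9] z [31.8 42.5]
bins 3874 (array([ 756.4, -100.7]), array([150.2, 349.7]), 3.2) med [ 761.3 -104.4   58.8] z [51.6 64.1]
```

>>> play_rows:
  steps:
    - {"claw": 0,"dp": [0.0246,-0.0195,0],"angular": [0,0,0]}
    - {"claw": 0,"dp": [0.0246,-0.0195,0],"angular": [0,0,0]}
    - {"claw": 0,"dp": [0.0246,-0.0195,0],"angular": [0,0,0]}
    - {"claw": 0,"dp": [0.0246,-0.0195,0],"angular": [0,0,0]}
    - {"claw": 0,"dp": [0.0246,-0.0195,0],"angular": [0,0,0]}
    - {"claw": 0,"dp": [0.0246,-0.0195,0],"angular": [0,0,0]}
    - {"claw": 0,"dp": [0.0246,-0.0195,0],"angular": [0,0,0]}
    - {"claw": 0,"dp": [0.0246,-0.0195,0],"angular": [0,0,0]}

```text
clock: 0.77
tcp_pos: [0.3011, -0.3505, 0.239]
orientation: [-0.0, 0.991, 0.133, -0.0]
wrist_force: [1.0, 0.1, 0.4]
finger_gap: 0.0856
```

>>> play_rows:
  steps:
    - {"claw": 0,"dp": [0.0246,-0.0195,0],"angular": [0,0,0]}
    - {"claw": 0,"dp": [0.0246,-0.0195,0],"angular": [0,0,0]}
    - {"claw": 0,"dp": [0.0246,-0.0195,0],"angular": [0,0,0]}
    - {"claw": 0,"dp": [0.0246,-0.0195,0],"angular": [0,0,0]}
    - {"claw": 0,"dp": [0.0246,-0.0195,0],"angular": [0,0,0]}
    - {"claw": 0,"dp": [0.0246,-0.0195,0],"angular": [0,0,0]}
    - {"claw": 0,"dp": [0.0246,-0.0195,0],"angular": [0,0,0]}
    - {"claw": 0,"dp": [0.0246,-0.0195,0],"angular": [0,0,0]}

```text
clock: 1.43
tcp_pos: [0.4496, -0.148, 0.239]
orientation: [-0.0, 0.991, 0.134, -0.0]
wrist_force: [0.5, -0.7, 1.3]
finger_gap: 0.0855
```

>>> play_rows:
  steps:
    - {"claw": 0,"dp": [0,0,0],"angular": [0,0,-7]}
    - {"claw": 0,"dp": [0,0,0],"angular": [0,0,-7]}
    - {"claw": 0,"dp": [0,0,0],"angular": [0,0,-7]}
    - {"claw": 0,"dp": [0,0,0],"angular": [0,0,-7]}
    - {"claw": 0,"dp": [0,0,0],"angular": [0,0,-7]}
    - {"claw": 0,"dp": [0,0,0],"angular": [0,0,-7]}
    - {"claw": 0,"dp": [0,0,0],"angular": [0,0,-7]}
    - {"claw": 0,"dp": [0,0,0],"angular": [0,0,-7]}

```text
clock: 2.1
tcp_pos: [0.4489, -0.1493, 0.2388]
orientation: [-0.0, 0.811, 0.586, -0.0]
wrist_force: [0.6, -0.2, -0.4]
finger_gap: 0.085
```

>>> play_rows:
  steps:
    - {"claw": 0,"dp": [0,0,0],"angular": [0,0,-7]}
    - {"claw": 0,"dp": [0,0,0],"angular": [0,0,-7]}
    - {"claw": 0,"dp": [0,0,0],"angular": [0,0,-7]}
    - {"claw": 0,"dp": [0,0,0],"angular": [0,0,-7]}
    - {"claw": 0,"dp": [0,0,0],"angular": [0,0,-7]}
    - {"claw": 0,"dp": [0,0,0],"angular": [0,0,-7]}
    - {"claw": 0,"dp": [0,0,0],"angular": [0,0,-7]}
    - {"claw": 0,"dp": [0,0,0],"angular": [0,0,-7]}

```text
clock: 2.77
tcp_pos: [0.4489, -0.1494, 0.2389]
orientation: [-0.0, 0.441, 0.898, -0.0]
wrist_force: [0.6, -0.1, -0.9]
finger_gap: 0.0852
```

>>> play_rows:
  steps:
    - {"claw": 0,"dp": [0,0,0],"angular": [0,0,-7]}
    - {"claw": 0,"dp": [0,0,0],"angular": [0,0,-7]}
    - {"claw": 0,"dp": [0,0,0],"angular": [0,0,-7]}
    - {"claw": 0,"dp": [0,0,0],"angular": [0,0,-7]}
    - {"claw": 0,"dp": [0,0,0],"angular": [0,0,-7]}
    - {"claw": 0,"dp": [0,0,0],"angular": [0,0,-7]}
    - {"claw": 0,"dp": [0,0,0],"angular": [0,0,-7]}
    - {"claw": 0,"dp": [0,0,0],"angular": [0,0,-7]}

```text
clock: 3.43
tcp_pos: [0.4489, -0.1493, 0.2389]
orientation: [-0.0, -0.032, 0.999, 0.0]
wrist_force: [1.0, -0.5, -1.7]
finger_gap: 0.0858
```

>>> play_rows:
  steps:
    - {"claw": 0,"dp": [0.0012,0.0229,0],"angular": [0,0,0]}
    - {"claw": 0,"dp": [0.0012,0.0229,0],"angular": [0,0,0]}
    - {"claw": 0,"dp": [0.0012,0.0229,0],"angular": [0,0,0]}
    - {"claw": 0,"dp": [0.0012,0.0229,0],"angular": [0,0,0]}
    - {"claw": 0,"dp": [0.0012,0.0229,0],"angular": [0,0,0]}
    - {"claw": 0,"dp": [0.0012,0.0229,0],"angular": [0,0,0]}
    - {"claw": 0,"dp": [0.0012,0.0229,0],"angular": [0,0,0]}
    - {"claw": 0,"dp": [0.0012,0.0229,0],"angular": [0,0,0]}

```text
clock: 4.1
tcp_pos: [0.4283, 0.0339, 0.239]
orientation: [-0.0, -0.029, 1.0, 0.0]
wrist_force: [0.2, -0.0, 1.1]
finger_gap: 0.0857
```

>>> play_rows:
  steps:
    - {"claw": 0,"dp": [0.0012,0.0229,0],"angular": [0,0,0]}
    - {"claw": 0,"dp": [0.0012,0.0229,0],"angular": [0,0,0]}
    - {"claw": 0,"dp": [0.0012,0.0229,0],"angular": [0,0,0]}
    - {"claw": 0,"dp": [0.0012,0.0229,0],"angular": [0,0,0]}
    - {"claw": 0,"dp": [0.0012,0.0229,0],"angular": [0,0,0]}
    - {"claw": 0,"dp": [0.0012,0.0229,0],"angular": [0,0,0]}
    - {"claw": 0,"dp": [0.0012,0.0229,0],"angular": [0,0,0]}
    - {"claw": 0,"dp": [0.0012,0.0229,0],"angular": [0,0,0]}

```text
clock: 4.77
tcp_pos: [0.408, 0.2162, 0.2389]
orientation: [-0.0, -0.029, 1.0, -0.0]
wrist_force: [1.6, 0.1, 0.3]
finger_gap: 0.0853
```

```bash
cat >> meas.py <<'E'
def pose():
    s=env.get_state(); q=s['orientation']; Rm=R.from_quat([q[1],q[2],q[3],q[0]]).as_matrix()
    return np.array(s['tcp_pos']),Rm
def psi(Rm): return np.degrees(np.arctan2(Rm[1,0],Rm[0,0]))%360
def wcloud(d,t,Rm):
    c=env.calibration('wrist'); v,u=np.mgrid[:d.shape[0],:d.shape[1]]
    x=(u-c['cx'])/c['fx'];y=(v-c['cy'])/c['fy'];r=np.hypot(x,y)+1e-9
    k=np.tan(np.minimum(r,1.5))/r
    P=np.stack([x*k*d,y*k*d,d],-1); H=np.array(c['hand_eye'])
    W=(P@H[:3,:3].T+H[:3,3])@Rm.T+t; W[(d==0)|(r>1.4)]=np.nan
    return W
def go(x,y,z,ang=None):
    """tool-axis shift (mm) to world target (m); ang: turn first to this psi"""
    t,Rm=pose(); p0=psi(Rm); s=''
    if ang is not None:
        k=(ang-p0+180)%360-180; s='turn wz %.1f'%(-k); p0=p0+k
    a=np.radians(p0); D=(np.array([x,y,z])-t)*1000
    print(s,'shift',np.round([D[0]*np.cos(a)+D[1]*np.sin(a),D[0]*np.sin(a)-D[1]*np.cos(a),-D[2]],1),'at',np.round(t*1000,1),'psi %.1f'%p0)
E
python3 - <<'E'
from meas import *
t,Rm=pose(); p,d=shot('wrist','w1',scale=1.4); W=wcloud(d,t,Rm); Z=W[...,2]
print(t,psi(Rm),np.nanmedian(Z))
m=(Z>.065)&(Z<.085)&(np.abs(W[...,0]-.407)<.07)&(np.abs(W[...,1]-.215)<.07)
print('grip',m.sum(),rect(W[m]),np.percentile(Z[m],[5,95]))
hs=cv2.cvtColor(p,cv2.COLOR_RGB2HSV)
m=(Z<.012)&(Z>-.01)&(hs[...,2]<60)&(np.hypot(W[...,0]-.411,W[...,1]-.214)<.11); print('mat',rect(W[m]))
# rail slot from top
z=np.load('last_top.npz');p,d=z['p'],z['d'];W=cloud('top',d);Z=W[...,2]
a=np.radians(3.1);ex=np.array([np.cos(a),np.sin(a)]);ey=np.array([-ex[1],ex[0]])
O=np.array([.626,.097]);L=np.stack([(W[...,:2]-O)@ex,(W[...,:2]-O)@ey],-1)*1000
hs=cv2.cvtColor(p,cv2.COLOR_RGB2HSV); white=(hs[...,1]<60)&(hs[...,2]>130)&(np.abs(Z-.043)<.012)
ys=[];cs=[];ws=[]
for y in range(-370,-35,15):
    s=white&(np.abs(L[...,1]-y)<7)&(np.abs(L[...,0])<60); X=L[...,0][s]
    if len(X)<10: continue
    ys.append(y);lo=np.percentile(X,[2,98]);cs.append(lo.mean());ws.append(lo[1]-lo[0])
k=np.polyfit(ys,cs,1);print('line off',k,'rms',np.std(np.polyval(k,ys)-cs),np.mean(ws),'angle',3.1-np.degrees(k[0]))
ap=(hs[...,1]<70)&(hs[...,2]>150)&(np.abs(Z-.022)<.012)&(np.abs(L[...,0])<65)&(L[...,1]>-20)&(L[...,1]<170)
print('apron y',np.percentile(L[...,1][ap],[0,1,99,100]),'x',np.percentile(L[...,0][ap],[1,99]))
s=ap=(hs[...,1]>150)&(Z>.027)&(Z<.045)&(np.abs(L[...,0])<52)&(L[...,1]>5)&(L[...,1]<145)
for n,i in [('all',s)]: print('sweets y',np.percentile(L[...,1][i],[1,99]))
E
```

```text
[0.40802002 0.21622163 0.23893202] 183.34895750556745 0.0009701403797910124
grip 1216 (array([408.7, 218.2]), array([59.9, 18.2]), 20.6) [0.07540953 0.07931518]
mat (array([415.1, 217.3]), array([108.3, 148.2]), 13.5)
line off [-0.00701782  2.77784875] rms 0.385302237056959 81.59477355401681 angle 3.5020913299981653
apron y [  3.5545938    6.0235547  139.72382492 140.80374731] x [-49.7232599   53.93113407]
sweets y [ 53.57452809 118.18613554]
```

View pics/w1.png

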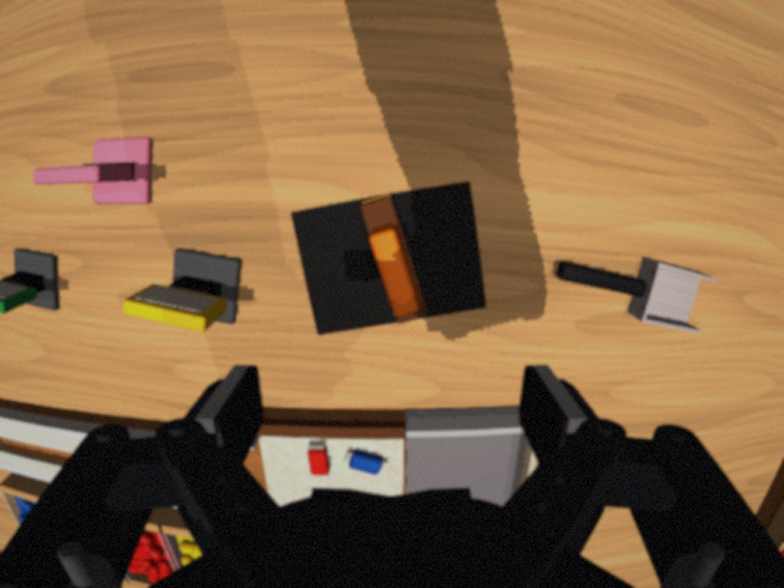

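The wrist view shows the scraper's orange grip at (395,275) on the black mat, with the yellow ticket at (190,290) and a pink decoy at (120,170). The choice of scraper is confirmed.

>>> play_rows:
  steps:
    - {"claw": 0,"dp": [0,0,0],"angular": [0,0,-5.8]}
    - {"claw": 0,"dp": [0,0,0],"angular": [0,0,-5.8]}
    - {"claw": 0,"dp": [0,0,0],"angular": [0,0,-5.7]}
    - {"claw": 0,"dp": [0,0,0.02],"angular": [0,0,0]}
    - {"claw": 0,"dp": [0,0,0.02],"angular": [0,0,0]}
    - {"claw": 0,"dp": [0,0,0.02],"angular": [0,0,0]}
    - {"claw": 0,"dp": [0,0,0.02],"angular": [0,0,0]}
    - {"claw": 0,"dp": [0,0,0.02],"angular": [0,0,0]}

```text
clock: 5.48
tcp_pos: [0.4083, 0.2149, 0.1381]
orientation: [-0.0, -0.179, 0.984, -0.0]
wrist_force: [0.8, -0.9, -0.3]
finger_gap: 0.0854
```

>>> play_rows:
  steps:
    - {"claw": 0,"dp": [0,0,0.018],"angular": [0,0,0]}
    - {"claw": 0,"dp": [0,0,0.018],"angular": [0,0,0]}
    - {"claw": 0,"dp": [0,0,0.018],"angular": [0,0,0]}
    - {"claw": 0,"dp": [0,0,0.017],"angular": [0,0,0]}
    - {"claw": 0,"dp": [0,0,0.017],"angular": [0,0,0]}
    - {"claw": 0,"dp": [0,0,0],"angular": [0,0,0]}
    - {"claw": 0,"dp": [0,0,0],"angular": [0,0,0]}
    - {"claw": 0,"dp": [0,0,0],"angular": [0,0,0]}

```text
clock: 6.15
tcp_pos: [0.409, 0.2151, 0.0519]
orientation: [0.0, -0.179, 0.984, -0.0]
wrist_force: [0.4, -0.5, 0.2]
finger_gap: 0.0855
```

>>> play_rows:
  steps:
    - {"claw": 255,"dp": [0,0,0],"angular": [0,0,0]}
    - {"claw": 255,"dp": [0,0,0],"angular": [0,0,0]}
    - {"claw": 255,"dp": [0,0,0],"angular": [0,0,0]}
    - {"claw": 255,"dp": [0,0,0],"angular": [0,0,0]}
    - {"claw": 255,"dp": [0,0,0],"angular": [0,0,0]}
    - {"claw": 255,"dp": [0,0,0],"angular": [0,0,0]}
    - {"claw": 255,"dp": [0,0,0],"angular": [0,0,0]}
    - {"claw": 255,"dp": [0,0,0],"angular": [0,0,0]}
  force: 50

```text
clock: 6.82
tcp_pos: [0.4086, 0.2151, 0.0513]
orientation: [0.0, -0.179, 0.984, -0.0]
wrist_force: [-0.5, -0.4, 1.0]
finger_gap: 0.0173
```

>>> play_rows:
  steps:
    - {"claw": 255,"dp": [0,0,-0.012],"angular": [0,0,0]}
    - {"claw": 255,"dp": [0,0,-0.02],"angular": [0,0,0]}
    - {"claw": 255,"dp": [0,0,-0.026],"angular": [0,0,0]}
    - {"claw": 255,"dp": [0,0,-0.026],"angular": [0,0,0]}
    - {"claw": 255,"dp": [0,0,-0.026],"angular": [0,0,0]}
    - {"claw": 255,"dp": [0,0,0],"angular": [0,0,5.7]}
    - {"claw": 255,"dp": [0,0,0],"angular": [0,0,5.7]}
    - {"claw": 255,"dp": [0,0,0],"angular": [0,0,5.7]}

```text
clock: 7.48
tcp_pos: [0.4088, 0.2152, 0.1617]
orientation: [0.0, -0.028, 1.0, 0.0]
wrist_force: [-0.7, 0.3, -1.3]
finger_gap: 0.0171
```

>>> play_rows:
  steps:
    - {"claw": 255,"dp": [-0.0133,-0.0066,0],"angular": [0,0,0]}
    - {"claw": 255,"dp": [-0.0133,-0.0066,0],"angular": [0,0,0]}
    - {"claw": 255,"dp": [-0.0133,-0.0066,0],"angular": [0,0,0]}
    - {"claw": 255,"dp": [-0.0133,-0.0066,0],"angular": [0,0,0]}
    - {"claw": 255,"dp": [-0.0133,-0.0066,0],"angular": [0,0,0]}
    - {"claw": 255,"dp": [-0.0133,-0.0066,0],"angular": [0,0,0]}
    - {"claw": 255,"dp": [-0.0133,-0.0066,0],"angular": [0,0,0]}
    - {"claw": 255,"dp": [-0.0133,-0.0066,0],"angular": [0,0,0]}

```text
clock: 8.15
tcp_pos: [0.52, 0.1678, 0.1608]
orientation: [-0.0, -0.031, 1.0, -0.0]
wrist_force: [0.2, 0.1, -1.1]
finger_gap: 0.0174
```

>>> play_rows:
  steps:
    - {"claw": 255,"dp": [-0.0133,-0.0066,0],"angular": [0,0,0]}
    - {"claw": 255,"dp": [-0.0133,-0.0066,0],"angular": [0,0,0]}
    - {"claw": 255,"dp": [-0.0133,-0.0066,0],"angular": [0,0,0]}
    - {"claw": 255,"dp": [-0.0133,-0.0066,0],"angular": [0,0,0]}
    - {"claw": 255,"dp": [-0.0133,-0.0066,0],"angular": [0,0,0]}
    - {"claw": 255,"dp": [-0.0133,-0.0066,0],"angular": [0,0,0]}
    - {"claw": 255,"dp": [-0.0133,-0.0066,0],"angular": [0,0,0]}
    - {"claw": 255,"dp": [-0.0133,-0.0066,0],"angular": [0,0,0]}

```text
clock: 8.82
tcp_pos: [0.6293, 0.1213, 0.1604]
orientation: [-0.0, -0.031, 1.0, -0.0]
wrist_force: [-0.0, 0.6, -2.1]
finger_gap: 0.0172
```

```bash
cat >> meas.py <<'E'
ANG=3.5; M0=np.array([.6288,.0972])
def loc(W,O=M0,ang=ANG):
    a=np.radians(ang);ex=np.array([np.cos(a),np.sin(a)]);ey=np.array([-ex[1],ex[0]])
    return np.stack([(W[...,:2]-O)@ex,(W[...,:2]-O)@ey],-1)*1000
def rail(x,y,O=M0,ang=ANG):
    a=np.radians(ang); return O+np.array([np.cos(a)*x-np.sin(a)*y,np.sin(a)*x+np.cos(a)*y])/1000
E
python3 - <<'E'
from meas import *
t,Rm=pose(); p,d=shot('wrist','w2',scale=1.4); W=wcloud(d,t,Rm); Z=W[...,2];L=loc(W)
print(t,psi(Rm)); hs=cv2.cvtColor(p,cv2.COLOR_RGB2HSV)
np.savez('w2.npz',W=W,p=p)
white=(hs[...,1]<70)&(hs[...,2]>120)
for y in range(-200,0,20):
    s=white&(np.abs(L[...,1]-y)<5)&(np.abs(L[...,0])<60)&(Z>.038)&(Z<.05); X=L[...,0][s]
    if len(X)>20: print(y,len(X),np.round([np.percentile(X,1),X[X<2].max() if (X<2).any() else 0,X[X>2].min() if (X>2).any() else 0,np.percentile(X,99)],1))
for y in range(10,140,20):
    s=white&(np.abs(L[...,1]-y)<5)&(np.abs(L[...,0])<65)&(Z>.01)&(Z<.028); X=L[...,0][s]
    if len(X)>20: print('ap',y,len(X),np.round(np.percentile(X,[1,99]),1))
s=white&(np.abs(L[...,0])<45)&(Z>.012)&(Z<.028)&(L[...,1]>-30)&(L[...,1]<170);print('apron y',np.percentile(L[...,1][s],[.5,99.5]),np.median(Z[s]))
E
```

```text
[0.62930252 0.12131691 0.16037046] 183.5370456305724
-200 432 [-38.7  -9.5  14.6  43.9]
-180 484 [-39.   -9.3  14.6  44. ]
-160 512 [-39.   -9.9  15.   44. ]
-140 582 [-38.8  -9.4  14.6  43.9]
-120 641 [-39.   -9.3  14.3  43.9]
-100 686 [-39.1  -9.7  14.2  44.1]
-80 737 [-39.2  -9.6  14.6  44.3]
-60 785 [-39.2  -9.2  14.6  43.8]
-40 830 [-39.1  -9.9  14.6  44.2]
-20 433 [-40.6 -10.1  14.6  44.6]
ap 10 182 [-51.6 -35.5]
ap 30 229 [-51.7 -36.4]
ap 50 1031 [-50.9  26.3]
ap 70 586 [-51.3  55.6]
ap 90 1107 [-50.2  54.9]
ap 110 739 [-50.9  55.3]
ap 130 984 [-50.3  54.7]
apron y [  8.28521843 142.58928118] 0.022591257578434137
```

View pics/w2.png

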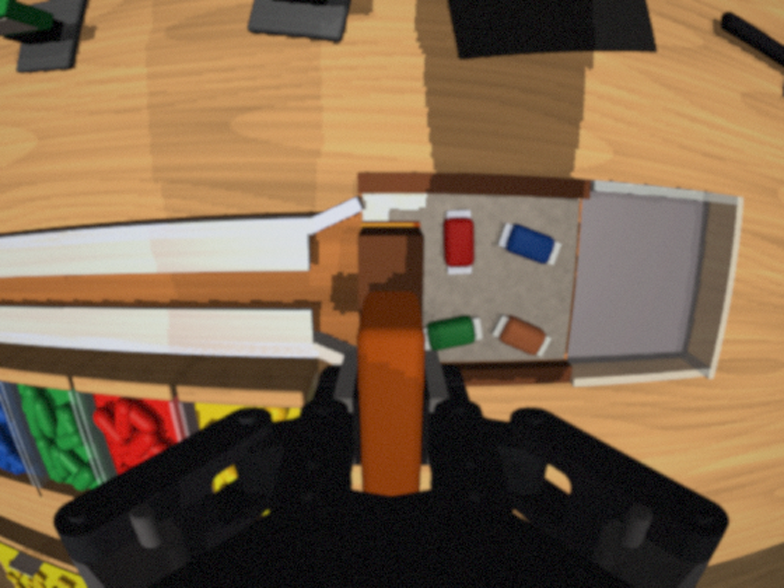

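The wrist view shows the scraper held at (390,390), with all 4 sweets to the tray side of it: red (458,242), blue (530,243), green (453,332), brown (522,335). The apron behind it is clear.

Run:
```python
from meas import *
z=np.load('w2.npz');W,p=z['W'],z['p'];hs=cv2.cvtColor(p,cv2.COLOR_RGB2HSV)
t,Rm=pose(); T=(W-t)@Rm*1000
o=(hs[...,0]<18)&(hs[...,1]>150)&(np.abs(T[...,2])<60)&(np.abs(T[...,1])<30)&(np.abs(T[...,0])<60)
for lo,hi in [(-35,-20),(-20,-8),(-8,8),(8,14),(14,35),(35,60)]:
    m=o&(T[...,2]>lo)&(T[...,2]<hi)
    if m.sum()>30: print(lo,m.sum(),np.round(np.percentile(T[m][:,1],[1,99]),1),np.round(np.percentile(T[m][:,0],[1,99]),1))
P=rail(1.5,25); go(P[0],P[1],.0715)
```

```text
-35 5580 [-7.  10.4] [-21.8  31. ]
-20 434 [-8.1 11.6] [12.3 31.3]
-8 431 [-9.1 22.7] [ 8.7 31.4]
8 1869 [-9.5 11.5] [24.  49.1]
14 243 [-9.1 11.5] [29.6 49.5]
35 75 [-9.7 12.3] [49.2 50.3]
 shift [ 3.2  2.4 88.7] at [632.1 120.  160.2] psi 183.4
```

```bash
python3 - <<'E'
from meas import *
M=rail(2,1.5); print(M)
s=open('meas.py').read().replace('M0=np.array([.6288,.0972])','M0=np.array([%.4f,%.4f])'%tuple(M)); open('meas.py','w').write(s)
E
python3 - <<'E'
from meas import *
t,Rm=pose();z=np.load('w2.npz');W,p=z['W'],z['p'];T=(W-np.array([.6293,.1213,.1604]))@Rm*1000
hs=cv2.cvtColor(p,cv2.COLOR_RGB2HSV)
m=(hs[...,0]<18)&(hs[...,1]>150)&(np.abs(T[...,1])<20)&(T[...,2]>-35)&(T[...,2]<-20)
print(rect(T[m]))
P=rail(0,25); go(P[0],P[1],.0715,183.5)
E
```

```text
[0.6307047 0.0988193]
(array([  842.3, -4198.6]), array([29646.8, 55592.8]), 85.2)
turn wz -0.1 shift [ 2.7  3.9 88.7] at [632.1 120.  160.2] psi 183.5
```

>>> play_rows:
  steps:
    - {"claw": 255,"dp": [0.0007,0.001,0.018],"angular": [0,0,0]}
    - {"claw": 255,"dp": [0.0007,0.001,0.018],"angular": [0,0,0]}
    - {"claw": 255,"dp": [0.0007,0.001,0.018],"angular": [0,0,0]}
    - {"claw": 255,"dp": [0.0006,0.0009,0.017],"angular": [0,0,0]}
    - {"claw": 255,"dp": [0,0,0.008],"angular": [0,0,0]}
    - {"claw": 255,"dp": [0,0,0.006],"angular": [0,0,0]}
    - {"claw": 255,"dp": [0,0,0.0035],"angular": [0,0,0]}
    - {"claw": 255,"dp": [0,0,0],"angular": [0,0,0]}

```text
clock: 9.53
tcp_pos: [0.6248, 0.1263, 0.0724]
orientation: [-0.0, -0.031, 1.0, -0.0]
wrist_force: [-0.6, -0.3, -1.2]
finger_gap: 0.0175
```

Run:
```python
from meas import *
P=rail(0,145); go(P[0],P[1],.0715,183.5); print(env.get_state()['wrist_force'])
```

```text
turn wz 0.0 shift [ -4.2 117.2   0.9] at [624.8 126.3  72.4] psi 183.5
[-0.60974725 -0.33830115 -1.18499436]
```

>>> play_rows:
  steps:
    - {"claw": 255,"dp": [-0.0032,0.001,0.0005],"angular": [0,0,0]}
    - {"claw": 255,"dp": [0,0.007,0],"angular": [0,0,0]}
    - {"claw": 255,"dp": [0,0.0077,0],"angular": [0,0,0]}
    - {"claw": 255,"dp": [0,0.0077,0],"angular": [0,0,0]}
    - {"claw": 255,"dp": [0,0.0077,0],"angular": [0,0,0]}
    - {"claw": 255,"dp": [0,0.0077,0],"angular": [0,0,0]}
    - {"claw": 255,"dp": [0,0.0077,0],"angular": [0,0,0]}
    - {"claw": 255,"dp": [0,0.0077,0],"angular": [0,0,0]}

```text
clock: 10.2
tcp_pos: [0.6243, 0.182, 0.0723]
orientation: [0.0, -0.031, 1.0, -0.0]
wrist_force: [0.5, -0.1, -1.5]
finger_gap: 0.0174
```

>>> play_rows:
  steps:
    - {"claw": 255,"dp": [0,0.0077,0],"angular": [0,0,0]}
    - {"claw": 255,"dp": [0,0.0077,0],"angular": [0,0,0]}
    - {"claw": 255,"dp": [0,0.0077,0],"angular": [0,0,0]}
    - {"claw": 255,"dp": [0,0.0077,0],"angular": [0,0,0]}
    - {"claw": 255,"dp": [0,0.0077,0],"angular": [0,0,0]}
    - {"claw": 255,"dp": [0,0.0077,0],"angular": [0,0,0]}
    - {"claw": 255,"dp": [0,0.0077,0],"angular": [0,0,0]}
    - {"claw": 255,"dp": [0,0.007,0],"angular": [0,0,0]}

```text
clock: 10.87
tcp_pos: [0.6206, 0.2426, 0.0722]
orientation: [-0.0, -0.031, 1.0, 0.0]
wrist_force: [0.2, 1.0, -2.5]
finger_gap: 0.0172
```

>>> play_rows:
  steps:
    - {"claw": 255,"dp": [0,0.002,0],"angular": [0,0,0]}
    - {"claw": 255,"dp": [0,0,0],"angular": [0,0,0]}
    - {"claw": 255,"dp": [0,0,0],"angular": [0,0,0]}
    - {"claw": 255,"dp": [0,0,-0.018],"angular": [0,0,0]}
    - {"claw": 255,"dp": [0,0,-0.024],"angular": [0,0,0]}
    - {"claw": 255,"dp": [0,0,-0.024],"angular": [0,0,0]}
    - {"claw": 255,"dp": [0,0,-0.024],"angular": [0,0,0]}
    - {"claw": 255,"dp": [0,0,-0.01],"angular": [0,0,0]}

```text
clock: 11.53
tcp_pos: [0.6221, 0.2435, 0.1761]
orientation: [0.002, -0.031, 1.0, 0.0]
wrist_force: [0.3, 0.3, -0.5]
finger_gap: 0.0172
```

>>> play_rows:
  steps:
    - {"claw": 255,"dp": [0.013,0,0],"angular": [0,0,0]}
    - {"claw": 255,"dp": [0.013,0,0],"angular": [0,0,0]}
    - {"claw": 255,"dp": [0.013,0,0],"angular": [0,0,0]}
    - {"claw": 255,"dp": [0.013,0,0],"angular": [0,0,0]}
    - {"claw": 255,"dp": [0.013,0,0],"angular": [0,0,0]}
    - {"claw": 255,"dp": [0.01,0,0],"angular": [0,0,0]}
    - {"claw": 255,"dp": [0.005,0,0],"angular": [0,0,0]}
    - {"claw": 255,"dp": [0,0,0],"angular": [0,0,0]}

```text
clock: 12.2
tcp_pos: [0.5396, 0.2384, 0.172]
orientation: [-0.001, -0.031, 1.0, -0.0]
wrist_force: [0.3, 0.3, -1.4]
finger_gap: 0.0178
```

Run:
```python
from meas import *
p,d=shot('top','top1',crop=(130,100,420,290),scale=2.7)
P=np.array([.4125,.2152]); go(P[0],P[1],.16,193.2); print(env.get_state()['wrist_force'])
```

```text
turn wz -9.7 shift [130.    6.5  12.1] at [540.6 238.5 172.1] psi 193.2
[ 0.10349667  0.8381206  -1.1430464 ]
```

View pics/top1.png

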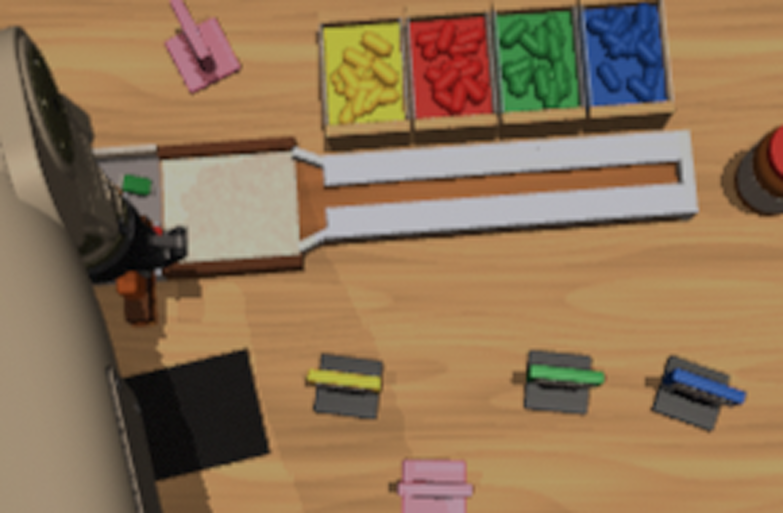

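The top view shows the apron clean at (230,205), with the green sweet in the tray at (137,185); the other sweets are hidden by the arm. The tickets have not moved.

>>> play_rows:
  steps:
    - {"claw": 255,"dp": [0.01,0,0],"angular": [0,0,-5]}
    - {"claw": 255,"dp": [0.02,0,0],"angular": [0,0,-4.7]}
    - {"claw": 255,"dp": [0.024,0.001,0],"angular": [0,0,0]}
    - {"claw": 255,"dp": [0.024,0.001,0],"angular": [0,0,0]}
    - {"claw": 255,"dp": [0.024,0.001,0],"angular": [0,0,0]}
    - {"claw": 255,"dp": [0.018,0.001,0],"angular": [0,0,0]}
    - {"claw": 255,"dp": [0.01,0,0],"angular": [0,0,0]}
    - {"claw": 255,"dp": [0,0,0],"angular": [0,0,0]}

```text
clock: 12.92
tcp_pos: [0.4115, 0.2158, 0.1723]
orientation: [-0.0, -0.115, 0.993, -0.0]
wrist_force: [-0.2, -0.2, -1.0]
finger_gap: 0.0174
```

>>> play_rows:
  steps:
    - {"claw": 255,"dp": [0,0,0],"angular": [0,0,0]}
    - {"claw": 255,"dp": [0,0,0],"angular": [0,0,0]}
    - {"claw": 255,"dp": [0,0,0],"angular": [0,0,0]}
    - {"claw": 255,"dp": [0,0,0],"angular": [0,0,0]}
    - {"claw": 255,"dp": [0,0,0],"angular": [0,0,0]}
    - {"claw": 255,"dp": [0,0,0],"angular": [0,0,0]}
    - {"claw": 255,"dp": [0,0,0],"angular": [0,0,0]}
    - {"claw": 255,"dp": [0,0,0],"angular": [0,0,0]}

```text
clock: 13.58
tcp_pos: [0.4128, 0.2161, 0.1722]
orientation: [-0.0, -0.115, 0.993, -0.0]
wrist_force: [0.4, -0.3, -1.4]
finger_gap: 0.0173
```

Run:
```python
from meas import *
t,Rm=pose(); p,d=shot('wrist','w3',scale=1.4); W=wcloud(d,t,Rm); Z=W[...,2];print(t,psi(Rm))
hs=cv2.cvtColor(p,cv2.COLOR_RGB2HSV)
m=(Z<.012)&(Z>-.01)&(hs[...,2]<60)&(np.hypot(W[...,0]-.412,W[...,1]-.215)<.11); print('mat',m.sum(),rect(W[m]))
T=(W-t)@Rm
m=(hs[...,0]<18)&(hs[...,1]>150)&(np.abs(T[...,1])<.02)&(T[...,2]>-.035)&(T[...,2]<-.020)
print('grip in tool',rect(T[m]),np.percentile(T[m]*1000,[2,98],axis=0))
m=(hs[...,0]<18)&(hs[...,1]>120)&(np.abs(T[...,1])<.02)&(T[...,2]>.005)&(T[...,2]<.020)
print('block in tool',np.percentile(T[m]*1000,[2,98],axis=0))
go(.4135,.2158,.0535,193.2)
```

```text
[0.41278539 0.21614802 0.172177  ] 193.2415679312932
mat 11777 (array([414.9, 216.8]), array([107.9, 146.9]), 13.2)
grip in tool (array([ 1.4, -0.3]), array([55. , 19.1]), 1.2) [[-23.42023586  -8.48804235 -28.08505301]
 [ 28.18943937   8.54892038 -22.55368774]]
block in tool [[ 23.07039048 -10.85309361   7.14331125]
 [ 46.47902979  10.4549284   16.7265856 ]]
turn wz 0.0 shift [ -0.7  -0.5 118.7] at [412.7 216.2 172.2] psi 193.2
```

View pics/w3.png

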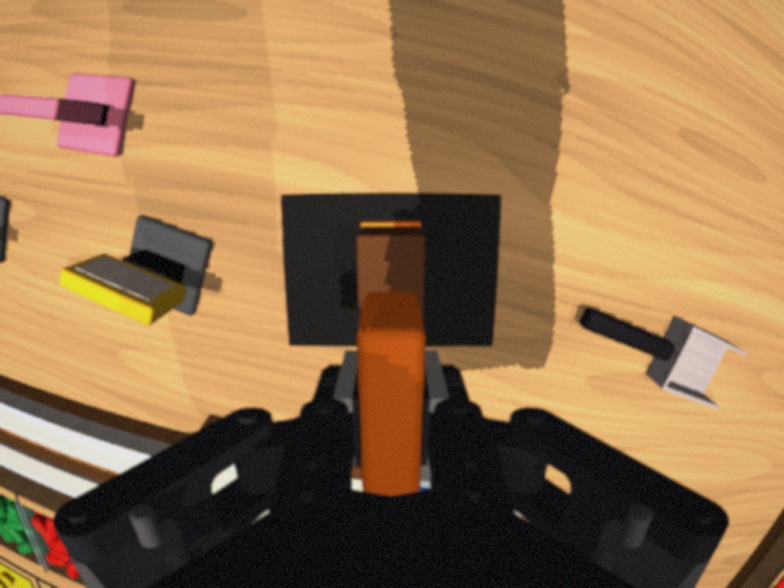

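The scraper hangs straight in the jaws at (390,300), centred over the black mat (390,270).

>>> play_rows:
  steps:
    - {"claw": 255,"dp": [-0.0016,0,0.018],"angular": [0,0,0]}
    - {"claw": 255,"dp": [0,0,0.024],"angular": [0,0,0]}
    - {"claw": 255,"dp": [0,0,0.024],"angular": [0,0,0]}
    - {"claw": 255,"dp": [0,0,0.022],"angular": [0,0,0]}
    - {"claw": 255,"dp": [0,0,0.016],"angular": [0,0,0]}
    - {"claw": 255,"dp": [0,0,0.01],"angular": [0,0,0]}
    - {"claw": 255,"dp": [0,0,0.0045],"angular": [0,0,0]}
    - {"claw": 255,"dp": [0,0,0.0015],"angular": [0,0,0]}

```text
clock: 14.3
tcp_pos: [0.4137, 0.2163, 0.0515]
orientation: [-0.001, -0.115, 0.993, -0.0]
wrist_force: [0.3, 0.7, -1.0]
finger_gap: 0.0174
```

>>> play_rows:
  steps:
    - {"claw": 255,"dp": [0,0,0.0005],"angular": [0,0,0]}
    - {"claw": 255,"dp": [0,0,0],"angular": [0,0,0]}
    - {"claw": 255,"dp": [0,0,0],"angular": [0,0,0]}
    - {"claw": 255,"dp": [0,0,0],"angular": [0,0,0]}
    - {"claw": 0,"dp": [0,0,0],"angular": [0,0,0]}
    - {"claw": 0,"dp": [0,0,0],"angular": [0,0,0]}
    - {"claw": 0,"dp": [0,0,0],"angular": [0,0,0]}
    - {"claw": 0,"dp": [0,0,0],"angular": [0,0,0]}

```text
clock: 14.97
tcp_pos: [0.4145, 0.2166, 0.052]
orientation: [0.0, -0.115, 0.993, -0.0]
wrist_force: [-0.8, -0.8, -0.5]
finger_gap: 0.0653
```

>>> play_rows:
  steps:
    - {"claw": 0,"dp": [0,0,0],"angular": [0,0,0]}
    - {"claw": 0,"dp": [0,0,0],"angular": [0,0,0]}
    - {"claw": 0,"dp": [0,0,-0.015],"angular": [0,0,0]}
    - {"claw": 0,"dp": [0,0,-0.03],"angular": [0,0,0]}
    - {"claw": 0,"dp": [0,0,-0.035],"angular": [0,0,0]}
    - {"claw": 0,"dp": [0,0,-0.035],"angular": [0,0,0]}
    - {"claw": 0,"dp": [0,0,-0.03],"angular": [0,0,0]}
    - {"claw": 0,"dp": [0,0,-0.015],"angular": [0,0,0]}

```text
clock: 15.63
tcp_pos: [0.4157, 0.217, 0.2158]
orientation: [0.003, -0.115, 0.993, 0.0]
wrist_force: [1.1, 0.5, 0.7]
finger_gap: 0.0855
```

Run:
```python
from meas import *
print(env.get_state()['tcp_pos'])
go(.434,-.291,.21,71.2)
```

```text
[0.41574233 0.21699268 0.2158272 ]
turn wz 122.0 shift [-475.   181.     5.8] at [415.7 217.  215.8] psi 71.2
```

>>> play_rows:
  steps:
    - {"claw": 0,"dp": [0,0,0],"angular": [0,0,7]}
    - {"claw": 0,"dp": [0,0,0],"angular": [0,0,7]}
    - {"claw": 0,"dp": [0,0,0],"angular": [0,0,7]}
    - {"claw": 0,"dp": [0,0,0],"angular": [0,0,7]}
    - {"claw": 0,"dp": [0,0,0],"angular": [0,0,7]}
    - {"claw": 0,"dp": [0,0,0],"angular": [0,0,7]}
    - {"claw": 0,"dp": [0,0,0],"angular": [0,0,7]}
    - {"claw": 0,"dp": [0,0,0],"angular": [0,0,7]}

```text
clock: 16.3
tcp_pos: [0.4142, 0.2165, 0.2117]
orientation: [-0.0, 0.367, 0.93, -0.0]
wrist_force: [1.0, -0.9, 0.1]
finger_gap: 0.0853
```

>>> play_rows:
  steps:
    - {"claw": 0,"dp": [0,0,0],"angular": [0,0,7]}
    - {"claw": 0,"dp": [0,0,0],"angular": [0,0,7]}
    - {"claw": 0,"dp": [0,0,0],"angular": [0,0,7]}
    - {"claw": 0,"dp": [0,0,0],"angular": [0,0,7]}
    - {"claw": 0,"dp": [0,0,0],"angular": [0,0,7]}
    - {"claw": 0,"dp": [0,0,0],"angular": [0,0,7]}
    - {"claw": 0,"dp": [0,0,0],"angular": [0,0,7]}
    - {"claw": 0,"dp": [0,0,0],"angular": [0,0,7]}

```text
clock: 16.97
tcp_pos: [0.4142, 0.2165, 0.2117]
orientation: [-0.0, 0.761, 0.649, -0.0]
wrist_force: [0.5, -0.6, 0.2]
finger_gap: 0.0855
```

>>> play_rows:
  steps:
    - {"claw": 0,"dp": [0,0,0],"angular": [0,0,6]}
    - {"claw": 0,"dp": [0,0,0],"angular": [0,0,4]}
    - {"claw": 0,"dp": [-0.02,0.0075,0],"angular": [0,0,0]}
    - {"claw": 0,"dp": [-0.03,0.0115,0],"angular": [0,0,0]}
    - {"claw": 0,"dp": [-0.03,0.0115,0],"angular": [0,0,0]}
    - {"claw": 0,"dp": [-0.03,0.0115,0],"angular": [0,0,0]}
    - {"claw": 0,"dp": [-0.03,0.0115,0],"angular": [0,0,0]}
    - {"claw": 0,"dp": [-0.03,0.0115,0],"angular": [0,0,0]}

```text
clock: 17.63
tcp_pos: [0.4209, 0.0333, 0.2118]
orientation: [0.0, 0.813, 0.583, 0.0]
wrist_force: [2.0, 0.3, -0.6]
finger_gap: 0.0855
```

>>> play_rows:
  steps:
    - {"claw": 0,"dp": [-0.03,0.0115,0],"angular": [0,0,0]}
    - {"claw": 0,"dp": [-0.03,0.0115,0],"angular": [0,0,0]}
    - {"claw": 0,"dp": [-0.03,0.0115,0],"angular": [0,0,0]}
    - {"claw": 0,"dp": [-0.03,0.0115,0],"angular": [0,0,0]}
    - {"claw": 0,"dp": [-0.03,0.0115,0],"angular": [0,0,0]}
    - {"claw": 0,"dp": [-0.03,0.0115,0],"angular": [0,0,0]}
    - {"claw": 0,"dp": [-0.03,0.0115,0],"angular": [0,0,0]}
    - {"claw": 0,"dp": [-0.03,0.0115,0],"angular": [0,0,0]}

```text
clock: 18.3
tcp_pos: [0.4308, -0.2239, 0.2118]
orientation: [0.0, 0.813, 0.582, 0.0]
wrist_force: [-0.0, 0.3, 0.3]
finger_gap: 0.0856
```

>>> play_rows:
  steps:
    - {"claw": 0,"dp": [-0.03,0.0115,0],"angular": [0,0,0]}
    - {"claw": 0,"dp": [-0.02,0.0075,0],"angular": [0,0,0]}
    - {"claw": 0,"dp": [-0.01,0.0035,0],"angular": [0,0,0]}
    - {"claw": 0,"dp": [0,0,0],"angular": [0,0,0]}
    - {"claw": 0,"dp": [0,0,0],"angular": [0,0,0]}
    - {"claw": 0,"dp": [0,0,0],"angular": [0,0,0]}
    - {"claw": 0,"dp": [0,0,0],"angular": [0,0,0]}
    - {"claw": 0,"dp": [0,0,0],"angular": [0,0,0]}

```text
clock: 18.97
tcp_pos: [0.4332, -0.2849, 0.212]
orientation: [-0.0, 0.812, 0.583, 0.0]
wrist_force: [-0.1, 0.4, -0.6]
finger_gap: 0.0856
```

```bash
cat >> meas.py <<'E'
def ticket(p,d,t,Rm,col,near):
    W=wcloud(d,t,Rm); Z=W[...,2]
    m=(Z>.078)&(Z<.1)&(np.hypot(W[...,0]-near[0],W[...,1]-near[1])<.07)
    (c,s,a)=cv2.minAreaRect((W[m][:,:2]*1000).astype(np.float32))
    if s[0]<s[1]: a-=90
    print(col,m.sum(),'c',np.round(c,1),'s',np.round(s,1),'axis deg',round(a%180,1),'ztop',np.round(np.percentile(Z[m],[50,98]),4)); return c,a%180
E
python3 - <<'E'
from meas import *
t,Rm=pose(); p,d=shot('wrist','w4',scale=1.4); print(t,psi(Rm))
c,a=ticket(p,d,t,Rm,'blue',(.434,-.291)); go(c[0]/1000,c[1]/1000,.07,a)
q,e=shot('top','top2',crop=(70,130,420,290),scale=2.2); W=cloud('top',e);Z=W[...,2]
hs=cv2.cvtColor(q,cv2.COLOR_RGB2HSV);L=loc(W)
m=(hs[...,1]>120)&(np.abs(L[...,0])<52)&(L[...,1]>5)&(L[...,1]<260)&(Z<.06); 
n,_,st,ce=cv2.connectedComponentsWithStats(m.astype(np.uint8))
for i in range(1,n):
    if st[i,4]>8: k=_==i; print(st[i,4],np.round(np.median(L[k],0)),np.round(np.median(Z[k])*1000),np.median(hs[...,0][k]))
m=(Z>.065)&(np.hypot(W[...,0]-.41,W[...,1]-.215)<.06);print('scr grip',rect(W[m]))
E
```

```text
[ 0.43316136 -0.28490236  0.21201783] 71.34369002889963
blue 1293 c [ 436.7 -289.2] s [69.6 13.5] axis deg 70.0 ztop [0.0901 0.0916]
turn wz 1.3 shift [ -2.6   4.7 142.1] at [ 433.2 -285.1  212.1] psi 70.0
52 [ 27. 166.] 24.0 65.0
60 [ 20. 196.] 17.0 12.0
60 [-30. 151.] 17.0 1.5
60 [-35. 179.] 17.0 110.0
scr grip (array([414.6, 213.1]), array([59.2, 18.3]), 14.3)
```

View pics/top2.png

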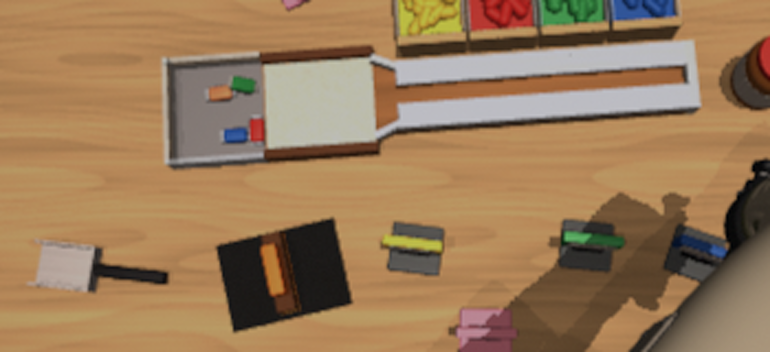

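The top view shows all four sweets in the tray (205–265, 85–135), the apron empty, and the scraper on the middle of its mat at (283,275). Next is the blue ticket.

>>> play_rows:
  steps:
    - {"claw": 0,"dp": [-0.0026,0.0047,0.015],"angular": [0,0,1.3]}
    - {"claw": 0,"dp": [0,0,0.025],"angular": [0,0,0]}
    - {"claw": 0,"dp": [0,0,0.028],"angular": [0,0,0]}
    - {"claw": 0,"dp": [0,0,0.028],"angular": [0,0,0]}
    - {"claw": 0,"dp": [0,0,0.025],"angular": [0,0,0]}
    - {"claw": 0,"dp": [0,0,0.019],"angular": [0,0,0]}
    - {"claw": 0,"dp": [0,0,0.01],"angular": [0,0,0]}
    - {"claw": 0,"dp": [0,0,0],"angular": [0,0,0]}

```text
clock: 19.73
tcp_pos: [0.4355, -0.2887, 0.0597]
orientation: [-0.002, 0.819, 0.573, -0.0]
wrist_force: [0.5, 0.3, 0.1]
finger_gap: 0.0855
```

>>> play_rows:
  steps:
    - {"claw": 0,"dp": [0,0,0],"angular": [0,0,0]}
    - {"claw": 255,"dp": [0,0,0],"angular": [0,0,0]}
    - {"claw": 255,"dp": [0,0,0],"angular": [0,0,0]}
    - {"claw": 255,"dp": [0,0,0],"angular": [0,0,0]}
    - {"claw": 255,"dp": [0,0,0],"angular": [0,0,0]}
    - {"claw": 255,"dp": [0,0,0],"angular": [0,0,0]}
    - {"claw": 255,"dp": [0,0,0],"angular": [0,0,0]}
    - {"claw": 255,"dp": [0,0,0],"angular": [0,0,0]}
  force: 50

```text
clock: 20.4
tcp_pos: [0.4366, -0.2902, 0.0619]
orientation: [0.0, 0.819, 0.573, -0.0]
wrist_force: [-0.6, 1.0, 1.2]
finger_gap: 0.0114
```

>>> play_rows:
  steps:
    - {"claw": 255,"dp": [0,0,0],"angular": [0,0,0]}
    - {"claw": 255,"dp": [0,0,0],"angular": [0,0,0]}
    - {"claw": 255,"dp": [0,0,-0.01],"angular": [0,0,0]}
    - {"claw": 255,"dp": [0,0,-0.025],"angular": [0,0,0]}
    - {"claw": 255,"dp": [0,0,-0.03],"angular": [0,0,0]}
    - {"claw": 255,"dp": [0,0,-0.03],"angular": [0,0,0]}
    - {"claw": 255,"dp": [0,0,-0.02],"angular": [0,0,0]}
    - {"claw": 255,"dp": [0,0,-0.005],"angular": [0,0,0]}

```text
clock: 21.07
tcp_pos: [0.4383, -0.2916, 0.186]
orientation: [0.003, 0.819, 0.573, 0.001]
wrist_force: [0.5, -0.4, -1.9]
finger_gap: 0.0114
```

Run:
```python
from meas import *
P=rail(0,75); print(P); go(P[0],P[1],.18,93.5)
```

```text
[0.62612136 0.17366011]
turn wz -23.6 shift [452.9 215.9   6. ] at [ 438.3 -291.6  186. ] psi 93.5
```

>>> play_rows:
  steps:
    - {"claw": 255,"dp": [0,0,0],"angular": [0,0,-4.6]}
    - {"claw": 255,"dp": [0,0,0],"angular": [0,0,-7]}
    - {"claw": 255,"dp": [0,0,0],"angular": [0,0,-7]}
    - {"claw": 255,"dp": [0,0,0],"angular": [0,0,-5]}
    - {"claw": 255,"dp": [0.012,0.006,0],"angular": [0,0,0]}
    - {"claw": 255,"dp": [0.025,0.012,0],"angular": [0,0,0]}
    - {"claw": 255,"dp": [0.028,0.0135,0],"angular": [0,0,0]}
    - {"claw": 255,"dp": [0.028,0.0135,0],"angular": [0,0,0]}

```text
clock: 21.73
tcp_pos: [0.4757, -0.193, 0.1808]
orientation: [-0.001, 0.686, 0.727, 0.0]
wrist_force: [0.1, 0.3, -1.2]
finger_gap: 0.0112
```

>>> play_rows:
  steps:
    - {"claw": 255,"dp": [0.028,0.0135,0],"angular": [0,0,0]}
    - {"claw": 255,"dp": [0.028,0.0135,0],"angular": [0,0,0]}
    - {"claw": 255,"dp": [0.028,0.0135,0],"angular": [0,0,0]}
    - {"claw": 255,"dp": [0.028,0.0135,0],"angular": [0,0,0]}
    - {"claw": 255,"dp": [0.028,0.0135,0],"angular": [0,0,0]}
    - {"claw": 255,"dp": [0.028,0.0135,0],"angular": [0,0,0]}
    - {"claw": 255,"dp": [0.028,0.0135,0],"angular": [0,0,0]}
    - {"claw": 255,"dp": [0.028,0.0135,0],"angular": [0,0,0]}

```text
clock: 22.4
tcp_pos: [0.5694, 0.0381, 0.1808]
orientation: [-0.001, 0.686, 0.728, -0.0]
wrist_force: [-0.3, 0.5, -2.7]
finger_gap: 0.0119
```

>>> play_rows:
  steps:
    - {"claw": 255,"dp": [0.028,0.0135,0],"angular": [0,0,0]}
    - {"claw": 255,"dp": [0.028,0.0135,0],"angular": [0,0,0]}
    - {"claw": 255,"dp": [0.028,0.0135,0],"angular": [0,0,0]}
    - {"claw": 255,"dp": [0.015,0.007,0],"angular": [0,0,0]}
    - {"claw": 255,"dp": [0.0075,0.004,0],"angular": [0,0,0]}
    - {"claw": 255,"dp": [0,0,0],"angular": [0,0,0]}
    - {"claw": 255,"dp": [0,0,0],"angular": [0,0,0]}
    - {"claw": 255,"dp": [0,0,0],"angular": [0,0,0]}

```text
clock: 23.07
tcp_pos: [0.614, 0.1442, 0.1814]
orientation: [-0.0, 0.685, 0.728, -0.001]
wrist_force: [-0.0, -0.5, -1.9]
finger_gap: 0.0117
```

Run:
```python
from meas import *
t,Rm=pose(); p,d=shot('wrist','w5',scale=1.4); W=wcloud(d,t,Rm); Z=W[...,2];L=loc(W)
hs=cv2.cvtColor(p,cv2.COLOR_RGB2HSV);print(t,psi(Rm))
white=(hs[...,1]<70)&(hs[...,2]>120)
for y in range(-200,0,20):
    s=white&(np.abs(L[...,1]-y)<5)&(np.abs(L[...,0])<60)&(Z>.038)&(Z<.05); X=L[...,0][s]
    if len(X)>20: print(y,len(X),np.round(np.percentile(X,[1,99]),1),np.round(np.percentile(X,[1,99]).mean(),1))
for y in range(5,140,15):
    s=(hs[...,1]<110)&(hs[...,2]>90)&(np.abs(L[...,1]-y)<5)&(np.abs(L[...,0])<65)&(Z>.01)&(Z<.028); X=L[...,0][s]
    if len(X)>20: print('ap',y,len(X),np.round(np.percentile(X,[1,99]),1))
s=(np.abs(L[...,0])<45)&(Z>.014)&(Z<.028)&(L[...,1]>80)&(L[...,1]<170);print('apron end',np.percentile(L[...,1][s],[99,99.8]))
T=(W-t)@Rm*1000
m=(np.abs(T[...,0])<45)&(np.abs(T[...,1])<40)&(T[...,2]<62)&(T[...,2]>46); print('foot',m.sum(),np.round(np.percentile(T[m],[1,99],axis=0),1) if m.any() else '')
m=(np.abs(T[...,0])<45)&(np.abs(T[...,1])<40)&(T[...,2]<-22)&(T[...,2]>-35); print('card top',m.sum(),rect(T[m]/1000),np.round(np.percentile(T[m],[1,99],axis=0),1) if m.any() else '')
P=rail(0,75); go(P[0],P[1],.086,93.5)
```

```text
[0.61395964 0.14416841 0.18136305] 93.46142173390804
-100 32 [-33.6 -29.5] -31.6
-40 41 [34.1 42.7] 38.4
-20 101 [31.5 44.6] 38.1
ap 5 122 [33.6 55.5]
ap 20 239 [33.  55.5]
ap 35 242 [33.2 55.5]
ap 50 250 [33.3 55.5]
ap 65 1285 [-53.5  54.2]
ap 80 1307 [-53.1  54.7]
ap 95 1318 [-53.6  54.1]
ap 110 1336 [-53.4  54.5]
ap 125 1340 [-53.2  54.3]
apron end [168.13593809 169.45920146]
foot 5170 [[-18.  -28.7  50.1]
 [ 32.3  30.2  56.2]]
card top 5328 (array([5.8, 0.9]), array([53. , 43.1]), 36.8) [[-21.6 -15.  -34.6]
 [ 35.2  17.3 -22.7]]
turn wz -0.1 shift [29.  13.8 95.6] at [614.1 143.9 181.6] psi 93.5
```

View pics/w5.png

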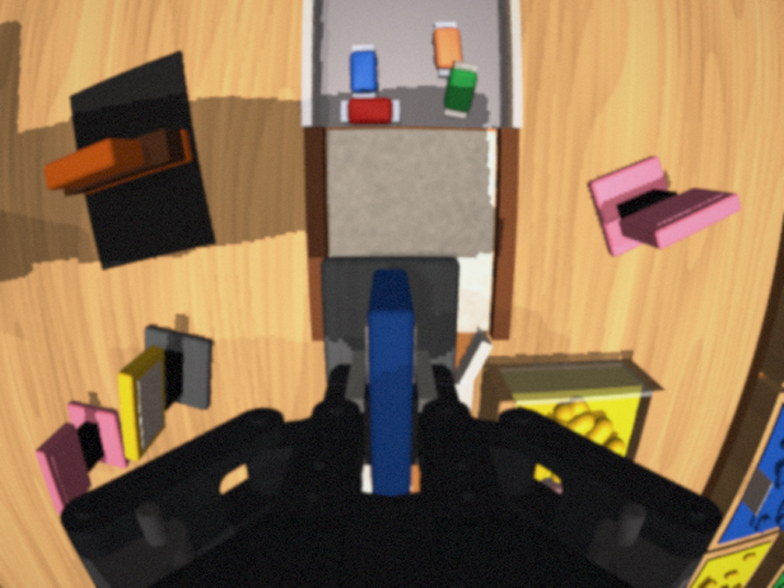

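The wrist view shows the blue ticket held at (390,380), over the apron and square to it, with its foot at (390,310) centred between the curbs. The four sweets are in the tray (345–475, 30–115).

>>> play_rows:
  steps:
    - {"claw": 255,"dp": [0.01,0.005,0],"angular": [0,0,0]}
    - {"claw": 255,"dp": [0.012,0.0055,0],"angular": [0,0,0]}
    - {"claw": 255,"dp": [0.007,0.0033,0],"angular": [0,0,0]}
    - {"claw": 255,"dp": [0,0,0.015],"angular": [0,0,0]}
    - {"claw": 255,"dp": [0,0,0.022],"angular": [0,0,0]}
    - {"claw": 255,"dp": [0,0,0.022],"angular": [0,0,0]}
    - {"claw": 255,"dp": [0,0,0.018],"angular": [0,0,0]}
    - {"claw": 255,"dp": [0,0,0.01],"angular": [0,0,0]}

```text
clock: 23.78
tcp_pos: [0.6255, 0.1754, 0.0921]
orientation: [-0.001, 0.685, 0.729, -0.001]
wrist_force: [-0.4, 0.7, -1.3]
finger_gap: 0.0115
```

>>> play_rows:
  steps:
    - {"claw": 255,"dp": [0,0,0.006],"angular": [0,0,0]}
    - {"claw": 255,"dp": [0,0,0.002],"angular": [0,0,0]}
    - {"claw": 255,"dp": [0,0,0],"angular": [0,0,0]}
    - {"claw": 255,"dp": [0,0,0],"angular": [0,0,0]}
    - {"claw": 255,"dp": [0,0,0],"angular": [0,0,0]}
    - {"claw": 255,"dp": [0,0,0],"angular": [0,0,0]}
    - {"claw": 255,"dp": [0,0,0],"angular": [0,0,0]}
    - {"claw": 255,"dp": [0,0,0],"angular": [0,0,0]}

```text
clock: 24.45
tcp_pos: [0.6269, 0.1749, 0.0873]
orientation: [0.0, 0.685, 0.729, 0.0]
wrist_force: [0.3, 0.4, -2.5]
finger_gap: 0.0117
```

Run:
```python
from meas import *
for y in (-20,-339):
  P=rail(0,y); go(P[0],P[1],.086,93.5)
print(env.get_state()['wrist_force'])
```

```text
turn wz 0.0 shift [-96.2  -0.9   1.3] at [626.9 174.9  87.3] psi 93.5
turn wz 0.0 shift [-415.2   -0.9    1.3] at [626.9 174.9  87.3] psi 93.5
[ 0.29284035  0.43558653 -2.46450141]
```

>>> play_rows:
  steps:
    - {"claw": 255,"dp": [-0.008,-0.0008,0.001],"angular": [0,0,0]}
    - {"claw": 255,"dp": [-0.012,0,0],"angular": [0,0,0]}
    - {"claw": 255,"dp": [-0.012,0,0],"angular": [0,0,0]}
    - {"claw": 255,"dp": [-0.012,0,0],"angular": [0,0,0]}
    - {"claw": 255,"dp": [-0.012,0,0],"angular": [0,0,0]}
    - {"claw": 255,"dp": [-0.012,0,0],"angular": [0,0,0]}
    - {"claw": 255,"dp": [-0.012,0,0],"angular": [0,0,0]}
    - {"claw": 255,"dp": [-0.012,0,0],"angular": [0,0,0]}

```text
clock: 25.12
tcp_pos: [0.6316, 0.0814, 0.0858]
orientation: [0.0, 0.685, 0.728, -0.0]
wrist_force: [0.4, -0.3, -1.9]
finger_gap: 0.0112
```

>>> play_rows:
  steps:
    - {"claw": 255,"dp": [-0.01,0,0],"angular": [0,0,0]}
    - {"claw": 255,"dp": [-0.01,0,0],"angular": [0,0,0]}
    - {"claw": 255,"dp": [-0.01,0,0],"angular": [0,0,0]}
    - {"claw": 255,"dp": [0,0,0],"angular": [0,0,0]}
    - {"claw": 255,"dp": [0,0,0],"angular": [0,0,0]}
    - {"claw": 255,"dp": [0,0,0],"angular": [0,0,0]}
    - {"claw": 255,"dp": [0,0,0],"angular": [0,0,0]}
    - {"claw": 255,"dp": [0,0,0],"angular": [0,0,0]}

```text
clock: 25.78
tcp_pos: [0.6333, 0.0538, 0.0858]
orientation: [-0.0, 0.685, 0.729, 0.0]
wrist_force: [-0.8, -1.0, -1.8]
finger_gap: 0.0116
```

Run:
```python
from meas import *
P=rail(0,-339); go(P[0],P[1],.086,93.5)
s=env.get_state();print(s['wrist_force'],s['ft_torque'])
```

```text
turn wz 0.1 shift [-2.939e+02  1.000e-01 -2.000e-01] at [633.3  53.8  85.8] psi 93.5
[-0.80436616 -0.96869985 -1.75743703] [-0.03171109  0.03004227  0.0022271 ]
```

>>> play_rows:
  steps:
    - {"claw": 255,"dp": [-0.01,0,0],"angular": [0,0,0]}
    - {"claw": 255,"dp": [-0.016,0,0],"angular": [0,0,0]}
    - {"claw": 255,"dp": [-0.016,0,0],"angular": [0,0,0]}
    - {"claw": 255,"dp": [-0.016,0,0],"angular": [0,0,0]}
    - {"claw": 255,"dp": [-0.016,0,0],"angular": [0,0,0]}
    - {"claw": 255,"dp": [-0.016,0,0],"angular": [0,0,0]}
    - {"claw": 255,"dp": [-0.016,0,0],"angular": [0,0,0]}
    - {"claw": 255,"dp": [-0.016,0,0],"angular": [0,0,0]}

```text
clock: 26.45
tcp_pos: [0.6409, -0.0705, 0.0858]
orientation: [0.0, 0.685, 0.729, -0.0]
wrist_force: [0.7, -0.6, -1.3]
finger_gap: 0.0113
```

>>> play_rows:
  steps:
    - {"claw": 255,"dp": [-0.016,0,0],"angular": [0,0,0]}
    - {"claw": 255,"dp": [-0.016,0,0],"angular": [0,0,0]}
    - {"claw": 255,"dp": [-0.016,0,0],"angular": [0,0,0]}
    - {"claw": 255,"dp": [-0.016,0,0],"angular": [0,0,0]}
    - {"claw": 255,"dp": [-0.016,0,0],"angular": [0,0,0]}
    - {"claw": 255,"dp": [-0.016,0,0],"angular": [0,0,0]}
    - {"claw": 255,"dp": [-0.016,0,0],"angular": [0,0,0]}
    - {"claw": 255,"dp": [-0.016,0,0],"angular": [0,0,0]}

```text
clock: 27.12
tcp_pos: [0.6489, -0.1981, 0.0858]
orientation: [0.0, 0.685, 0.729, -0.0]
wrist_force: [0.4, 0.1, -2.3]
finger_gap: 0.0114
```

>>> play_rows:
  steps:
    - {"claw": 255,"dp": [-0.016,0,0],"angular": [0,0,0]}
    - {"claw": 255,"dp": [-0.014,0,0],"angular": [0,0,0]}
    - {"claw": 255,"dp": [-0.01,0,0],"angular": [0,0,0]}
    - {"claw": 255,"dp": [-0.004,0,0],"angular": [0,0,0]}
    - {"claw": 255,"dp": [0,0,0],"angular": [0,0,0]}
    - {"claw": 255,"dp": [0,0,0],"angular": [0,0,0]}
    - {"claw": 255,"dp": [0,0,0],"angular": [0,0,0]}
    - {"claw": 255,"dp": [0,0,0],"angular": [0,0,0]}

```text
clock: 27.78
tcp_pos: [0.6515, -0.2393, 0.0858]
orientation: [-0.0, 0.684, 0.729, 0.0]
wrist_force: [-0.0, -0.5, -1.6]
finger_gap: 0.0115
```

Run:
```python
from meas import *
P=rail(0,-339); go(P[0],P[1],.084,93.5)
s=env.get_state();print(s['wrist_force'],s['ft_torque'])
# bin positions along rail from top depth+colour
z=np.load('last_top.npz');p,d=z['p'],z['d'];W=cloud('top',d);L=loc(W);Z=W[...,2];hs=cv2.cvtColor(p,cv2.COLOR_RGB2HSV)
for n,(a,b) in dict(yellow=(23,34),green=(45,80),blue=(100,125)).items():
    m=(hs[...,0]>=a)&(hs[...,0]<=b)&(hs[...,1]>120)&(np.abs(L[...,0]-120)<60)&(L[...,1]<0)&(L[...,1]>-390)&(Z>.03); print(n,np.percentile(L[...,1][m],[1,99]),np.percentile(L[...,1][m],[1,99]).mean())
m=(np.abs(L[...,0]-90)<40)&(L[...,1]<20)&(L[...,1]>-420)&(Z>.045);print('bins y',np.percentile(L[...,1][m],[.2,99.8]))
```

```text
turn wz 0.1 shift [-0.2 -0.2  1.8] at [ 651.5 -239.3   85.8] psi 93.5
[-0.04877067 -0.53067608 -1.64649464] [ 0.00798598  0.00533088 -0.01530015]
yellow [-110.91327086  -35.36960223] -73.14143654281855
green [-286.27929008 -214.08710011] -250.1831950977037
blue [-374.28709227 -301.48006216] -337.8835772162273
bins y [-379.70966376  -33.09301637]
```

>>> play_rows:
  steps:
    - {"claw": 255,"dp": [0,0,0.0012],"angular": [0,0,0]}
    - {"claw": 255,"dp": [0,0,0],"angular": [0,0,0]}
    - {"claw": 0,"dp": [0,0,0],"angular": [0,0,0]}
    - {"claw": 0,"dp": [0,0,0],"angular": [0,0,0]}
    - {"claw": 0,"dp": [0,0,0],"angular": [0,0,0]}
    - {"claw": 0,"dp": [0,0,0],"angular": [0,0,0]}
    - {"claw": 0,"dp": [0,0,0],"angular": [0,0,0]}
    - {"claw": 0,"dp": [0,0,0],"angular": [0,0,0]}

```text
clock: 28.45
tcp_pos: [0.6516, -0.2404, 0.0848]
orientation: [0.0, 0.685, 0.729, 0.0]
wrist_force: [-0.2, 0.1, -0.3]
finger_gap: 0.0822
```

>>> play_rows:
  steps:
    - {"claw": 0,"dp": [0,0,-0.012],"angular": [0,0,0]}
    - {"claw": 0,"dp": [0,0,-0.022],"angular": [0,0,0]}
    - {"claw": 0,"dp": [0,0,-0.03],"angular": [0,0,0]}
    - {"claw": 0,"dp": [0,0,-0.03],"angular": [0,0,0]}
    - {"claw": 0,"dp": [0,0,-0.022],"angular": [0,0,0]}
    - {"claw": 0,"dp": [0,0,-0.01],"angular": [0,0,0]}
    - {"claw": 0,"dp": [0,0,0],"angular": [0,0,0]}
    - {"claw": 0,"dp": [0,0,0],"angular": [0,0,0]}

```text
clock: 29.12
tcp_pos: [0.6517, -0.2404, 0.2107]
orientation: [0.0, 0.685, 0.729, 0.0]
wrist_force: [-0.5, -0.1, -0.7]
finger_gap: 0.0857
```

Run:
```python
from meas import *
go(.448,-.159,.21,84)
```

```text
turn wz 9.5 shift [  59.7 -211.1    0.7] at [ 651.7 -240.4  210.7] psi 84.0
```

>>> play_rows:
  steps:
    - {"claw": 0,"dp": [0,0,0],"angular": [0,0,4.8]}
    - {"claw": 0,"dp": [0,0,0],"angular": [0,0,4.7]}
    - {"claw": 0,"dp": [0.005,-0.0165,0],"angular": [0,0,0]}
    - {"claw": 0,"dp": [0.008,-0.028,0],"angular": [0,0,0]}
    - {"claw": 0,"dp": [0.008,-0.028,0],"angular": [0,0,0]}
    - {"claw": 0,"dp": [0.008,-0.028,0],"angular": [0,0,0]}
    - {"claw": 0,"dp": [0.008,-0.028,0],"angular": [0,0,0]}
    - {"claw": 0,"dp": [0.008,-0.028,0],"angular": [0,0,0]}

```text
clock: 29.78
tcp_pos: [0.4979, -0.1781, 0.2079]
orientation: [-0.002, 0.743, 0.669, -0.001]
wrist_force: [0.3, 0.6, 1.2]
finger_gap: 0.0855
```

>>> play_rows:
  steps:
    - {"claw": 0,"dp": [0.007,-0.0275,0],"angular": [0,0,0]}
    - {"claw": 0,"dp": [0.005,-0.018,0],"angular": [0,0,0]}
    - {"claw": 0,"dp": [0.0025,-0.009,0],"angular": [0,0,0]}
    - {"claw": 0,"dp": [0,0,0],"angular": [0,0,0]}
    - {"claw": 0,"dp": [0,0,0],"angular": [0,0,0]}
    - {"claw": 0,"dp": [0,0,0],"angular": [0,0,0]}
    - {"claw": 0,"dp": [0,0,0],"angular": [0,0,0]}
    - {"claw": 0,"dp": [0,0,0],"angular": [0,0,0]}

```text
clock: 30.45
tcp_pos: [0.4487, -0.1597, 0.2102]
orientation: [-0.0, 0.743, 0.669, -0.0]
wrist_force: [-0.1, 0.3, 0.2]
finger_gap: 0.0853
```

Run:
```python
from meas import *
t,Rm=pose(); p,d=shot('wrist','w6',scale=1.4); print(t,psi(Rm))
c,a=ticket(p,d,t,Rm,'green',(.448,-.159)); go(c[0]/1000,c[1]/1000,.062,a)
q,e=shot('top','top3',crop=(70,80,420,290),scale=2.2); W=cloud('top',e);L=loc(W)
m=(W[...,2]>.098)&(W[...,2]<.12)&(np.abs(L[...,0])<30)&(L[...,1]<-200)&(L[...,1]>-390);print('blue in rail',m.sum(),np.percentile(L[m],[2,98],axis=0))
```

```text
[ 0.44870775 -0.1597195   0.21023806] 84.04466254203129
green 1319 c [ 448.3 -156.4] s [69.7 12.9] axis deg 83.7 ztop [0.0901 0.0916]
turn wz 0.4 shift [  3.2  -0.6 148.2] at [ 448.5 -159.6  210.2] psi 83.7
blue in rail 114 [[  -7.59177602 -373.80998027]
 [   4.56782067 -306.8438503 ]]
```

View pics/top3.png

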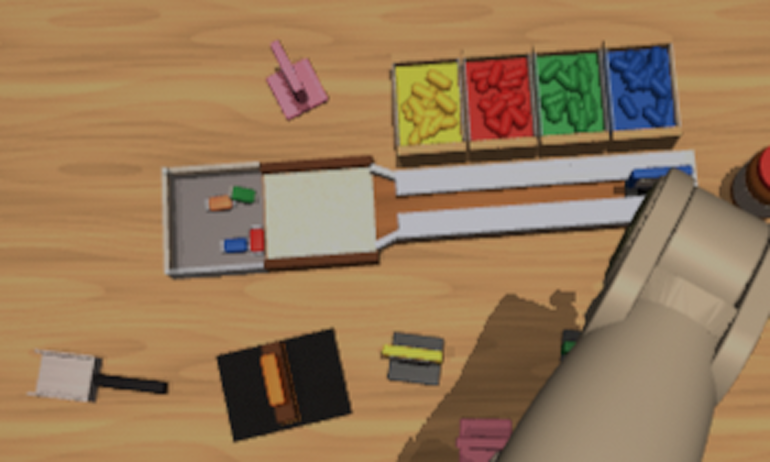

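The blue ticket now stands in the track in front of the blue bin at (660,183), measured at 340 mm from the mouth against 339 mm. Next is green.

>>> play_rows:
  steps:
    - {"claw": 0,"dp": [0.0032,-0.0006,0.014],"angular": [0,0,0.4]}
    - {"claw": 0,"dp": [0,0,0.025],"angular": [0,0,0]}
    - {"claw": 0,"dp": [0,0,0.028],"angular": [0,0,0]}
    - {"claw": 0,"dp": [0,0,0.028],"angular": [0,0,0]}
    - {"claw": 0,"dp": [0,0,0.025],"angular": [0,0,0]}
    - {"claw": 0,"dp": [0,0,0.018],"angular": [0,0,0]}
    - {"claw": 0,"dp": [0,0,0.01],"angular": [0,0,0]}
    - {"claw": 0,"dp": [0,0,0],"angular": [0,0,0]}

```text
clock: 31.22
tcp_pos: [0.446, -0.1552, 0.0601]
orientation: [-0.002, 0.745, 0.667, -0.001]
wrist_force: [0.1, -0.4, 0.5]
finger_gap: 0.0854
```

>>> play_rows:
  steps:
    - {"claw": 0,"dp": [0,0,0],"angular": [0,0,0]}
    - {"claw": 255,"dp": [0,0,0],"angular": [0,0,0]}
    - {"claw": 255,"dp": [0,0,0],"angular": [0,0,0]}
    - {"claw": 255,"dp": [0,0,0],"angular": [0,0,0]}
    - {"claw": 255,"dp": [0,0,0],"angular": [0,0,0]}
    - {"claw": 255,"dp": [0,0,0],"angular": [0,0,0]}
    - {"claw": 255,"dp": [0,0,0],"angular": [0,0,0]}
    - {"claw": 255,"dp": [0,0,0],"angular": [0,0,0]}
  force: 50

```text
clock: 31.88
tcp_pos: [0.4476, -0.1561, 0.063]
orientation: [0.0, 0.745, 0.667, -0.0]
wrist_force: [-1.0, 0.3, 2.4]
finger_gap: 0.0115
```

>>> play_rows:
  steps:
    - {"claw": 255,"dp": [0,0,0],"angular": [0,0,0]}
    - {"claw": 255,"dp": [0,0,-0.01],"angular": [0,0,0]}
    - {"claw": 255,"dp": [0,0,-0.025],"angular": [0,0,0]}
    - {"claw": 255,"dp": [0,0,-0.03],"angular": [0,0,0]}
    - {"claw": 255,"dp": [0,0,-0.03],"angular": [0,0,0]}
    - {"claw": 255,"dp": [0,0,-0.02],"angular": [0,0,0]}
    - {"claw": 255,"dp": [0,0,-0.005],"angular": [0,0,-4.8]}
    - {"claw": 255,"dp": [0,0,0],"angular": [0,0,-5]}

```text
clock: 32.55
tcp_pos: [0.4487, -0.1566, 0.1845]
orientation: [0.002, 0.684, 0.729, 0.0]
wrist_force: [-1.0, -1.0, -2.6]
finger_gap: 0.0116
```

Run:
```python
from meas import *
P=rail(0,75); print(P); go(P[0],P[1],.18,93.5)
```

```text
[0.62612136 0.17366011]
turn wz 0.2 shift [318.8 197.2   4.5] at [ 448.7 -156.6  184.5] psi 93.5
```

>>> play_rows:
  steps:
    - {"claw": 255,"dp": [0.012,0.0075,0],"angular": [0,0,0]}
    - {"claw": 255,"dp": [0.025,0.0155,0],"angular": [0,0,0]}
    - {"claw": 255,"dp": [0.0285,0.0178,0],"angular": [0,0,0]}
    - {"claw": 255,"dp": [0.0285,0.0178,0],"angular": [0,0,0]}
    - {"claw": 255,"dp": [0.0285,0.0178,0],"angular": [0,0,0]}
    - {"claw": 255,"dp": [0.0285,0.0178,0],"angular": [0,0,0]}
    - {"claw": 255,"dp": [0.0285,0.0178,0],"angular": [0,0,0]}
    - {"claw": 255,"dp": [0.0285,0.0178,0],"angular": [0,0,0]}

```text
clock: 33.22
tcp_pos: [0.5648, 0.061, 0.1818]
orientation: [-0.0, 0.686, 0.728, -0.0]
wrist_force: [0.9, 0.5, -2.4]
finger_gap: 0.0109
```

>>> play_rows:
  steps:
    - {"claw": 255,"dp": [0.0285,0.0178,0],"angular": [0,0,0]}
    - {"claw": 255,"dp": [0.0285,0.0178,0],"angular": [0,0,0]}
    - {"claw": 255,"dp": [0.025,0.0155,0],"angular": [0,0,0]}
    - {"claw": 255,"dp": [0.018,0.011,0],"angular": [0,0,0]}
    - {"claw": 255,"dp": [0.0103,0.0063,0],"angular": [0,0,0]}
    - {"claw": 255,"dp": [0,0,0],"angular": [0,0,0]}
    - {"claw": 255,"dp": [0,0,0],"angular": [0,0,0]}
    - {"claw": 255,"dp": [0,0,0],"angular": [0,0,0]}

```text
clock: 33.88
tcp_pos: [0.6256, 0.173, 0.1818]
orientation: [-0.0, 0.686, 0.728, -0.001]
wrist_force: [-0.2, -0.6, -2.2]
finger_gap: 0.0114
```

>>> play_rows:
  steps:
    - {"claw": 255,"dp": [0,0,0.015],"angular": [0,0,0]}
    - {"claw": 255,"dp": [0,0,0.022],"angular": [0,0,0]}
    - {"claw": 255,"dp": [0,0,0.022],"angular": [0,0,0]}
    - {"claw": 255,"dp": [0,0,0.018],"angular": [0,0,0]}
    - {"claw": 255,"dp": [0,0,0.01],"angular": [0,0,0]}
    - {"claw": 255,"dp": [0,0,0.004],"angular": [0,0,0]}
    - {"claw": 255,"dp": [0,0,0],"angular": [0,0,0]}
    - {"claw": 255,"dp": [0,0,0],"angular": [0,0,0]}

```text
clock: 34.55
tcp_pos: [0.6268, 0.1732, 0.0925]
orientation: [0.0, 0.686, 0.728, 0.0]
wrist_force: [-0.3, 1.0, -1.3]
finger_gap: 0.011
```

Run:
```python
from meas import *
t,Rm=pose(); p,d=env.read_camera('wrist'); T=(wcloud(d,t,Rm)-t)@Rm*1000
m=(np.abs(T[...,0])<45)&(np.abs(T[...,1])<36)&(T[...,2]<56)&(T[...,2]>47); print('foot',m.sum(),np.round(np.percentile(T[m],[1,99],axis=0),1))
P=rail(0,-45); go(P[0],P[1],.086,93.5)
```

```text
foot 4950 [[-18.1 -28.3  51.3]
 [ 31.   30.4  55.5]]
turn wz -0.1 shift [-119.7   -1.1    7. ] at [627.2 173.4  93. ] psi 93.5
```

>>> play_rows:
  steps:
    - {"claw": 255,"dp": [0,-0.001,0.005],"angular": [0,0,0]}
    - {"claw": 255,"dp": [0,0,0.0017],"angular": [0,0,0]}
    - {"claw": 255,"dp": [0,0,0],"angular": [0,0,0]}
    - {"claw": 255,"dp": [-0.008,0,0],"angular": [0,0,0]}
    - {"claw": 255,"dp": [-0.012,0,0],"angular": [0,0,0]}
    - {"claw": 255,"dp": [-0.012,0,0],"angular": [0,0,0]}
    - {"claw": 255,"dp": [-0.012,0,0],"angular": [0,0,0]}
    - {"claw": 255,"dp": [-0.012,0,0],"angular": [0,0,0]}

```text
clock: 35.27
tcp_pos: [0.6289, 0.1159, 0.085]
orientation: [0.0, 0.686, 0.728, 0.0]
wrist_force: [0.0, 0.5, -1.6]
finger_gap: 0.0113
```

>>> play_rows:
  steps:
    - {"claw": 255,"dp": [-0.012,0,0],"angular": [0,0,0]}
    - {"claw": 255,"dp": [-0.012,0,0],"angular": [0,0,0]}
    - {"claw": 255,"dp": [-0.012,0,0],"angular": [0,0,0]}
    - {"claw": 255,"dp": [-0.012,0,0],"angular": [0,0,0]}
    - {"claw": 255,"dp": [-0.01,0,0],"angular": [0,0,0]}
    - {"claw": 255,"dp": [-0.006,0,0],"angular": [0,0,0]}
    - {"claw": 255,"dp": [0,0,0],"angular": [0,0,0]}
    - {"claw": 255,"dp": [0,0,0],"angular": [0,0,0]}

```text
clock: 35.93
tcp_pos: [0.6327, 0.053, 0.085]
orientation: [0.0, 0.686, 0.728, -0.0]
wrist_force: [0.5, -1.7, 1.9]
finger_gap: 0.0115
```

Run:
```python
from meas import *
P=rail(0,-251); go(P[0],P[1],.0855,93.5)
s=env.get_state();print(s['wrist_force'],s['ft_torque'])
```

```text
turn wz -0.1 shift [-205.1    0.8   -0.5] at [632.7  53.   85. ] psi 93.5
[ 0.54360843 -1.73596869  1.8950118 ] [-0.38243377  0.00833436 -0.0572025 ]
```

>>> play_rows:
  steps:
    - {"claw": 255,"dp": [0,0.0007,-0.0012],"angular": [0,0,0]}
    - {"claw": 255,"dp": [-0.01,0,0],"angular": [0,0,0]}
    - {"claw": 255,"dp": [-0.015,0,0],"angular": [0,0,0]}
    - {"claw": 255,"dp": [-0.015,0,0],"angular": [0,0,0]}
    - {"claw": 255,"dp": [-0.015,0,0],"angular": [0,0,0]}
    - {"claw": 255,"dp": [-0.015,0,0],"angular": [0,0,0]}
    - {"claw": 255,"dp": [-0.015,0,0],"angular": [0,0,0]}
    - {"claw": 255,"dp": [-0.015,0,0],"angular": [0,0,0]}

```text
clock: 36.6
tcp_pos: [0.6392, -0.0482, 0.086]
orientation: [0.0, 0.686, 0.728, -0.0]
wrist_force: [0.3, -0.3, -0.8]
finger_gap: 0.0111
```

>>> play_rows:
  steps:
    - {"claw": 255,"dp": [-0.015,0,0],"angular": [0,0,0]}
    - {"claw": 255,"dp": [-0.015,0,0],"angular": [0,0,0]}
    - {"claw": 255,"dp": [-0.015,0,0],"angular": [0,0,0]}
    - {"claw": 255,"dp": [-0.015,0,0],"angular": [0,0,0]}
    - {"claw": 255,"dp": [-0.015,0,0],"angular": [0,0,0]}
    - {"claw": 255,"dp": [-0.015,0,0],"angular": [0,0,0]}
    - {"claw": 255,"dp": [-0.01,0,0],"angular": [0,0,0]}
    - {"claw": 255,"dp": [-0.005,0,0],"angular": [0,0,0]}

```text
clock: 37.27
tcp_pos: [0.6457, -0.1529, 0.0861]
orientation: [0.0, 0.686, 0.728, -0.0]
wrist_force: [0.4, 0.3, -1.9]
finger_gap: 0.0116
```

>>> play_rows:
  steps:
    - {"claw": 255,"dp": [0,0,0],"angular": [0,0,0]}
    - {"claw": 255,"dp": [0,0,0],"angular": [0,0,0]}
    - {"claw": 255,"dp": [0,0,0],"angular": [0,0,0]}
    - {"claw": 255,"dp": [0,0,0],"angular": [0,0,0]}
    - {"claw": 255,"dp": [0,0,0],"angular": [0,0,0]}
    - {"claw": 255,"dp": [0,0,0],"angular": [0,0,0]}
    - {"claw": 255,"dp": [0,0,0],"angular": [0,0,0]}
    - {"claw": 255,"dp": [0,0,0],"angular": [0,0,0]}

```text
clock: 37.93
tcp_pos: [0.6456, -0.1505, 0.0862]
orientation: [0.0, 0.685, 0.728, -0.0]
wrist_force: [0.7, -0.5, -2.9]
finger_gap: 0.0111
```

Run:
```python
from meas import *
P=rail(0,-251); go(P[0],P[1],.0855,93.5)
s=env.get_state();print(s['wrist_force'],s['ft_torque'])
```

```text
turn wz -0.0 shift [-1.2  0.4  0.7] at [ 645.6 -150.5   86.2] psi 93.5
[ 0.72961401 -0.5020323  -2.90255629] [-0.027751   -0.0482786  -0.01605069]
```

>>> play_rows:
  steps:
    - {"claw": 255,"dp": [-0.001,0,0.001],"angular": [0,0,0]}
    - {"claw": 255,"dp": [0,0,0],"angular": [0,0,0]}
    - {"claw": 0,"dp": [0,0,0],"angular": [0,0,0]}
    - {"claw": 0,"dp": [0,0,0],"angular": [0,0,0]}
    - {"claw": 0,"dp": [0,0,0],"angular": [0,0,0]}
    - {"claw": 0,"dp": [0,0,0],"angular": [0,0,0]}
    - {"claw": 0,"dp": [0,0,0],"angular": [0,0,0]}
    - {"claw": 0,"dp": [0,0,0],"angular": [0,0,0]}

```text
clock: 38.6
tcp_pos: [0.6457, -0.1519, 0.0852]
orientation: [0.0, 0.686, 0.728, 0.0]
wrist_force: [0.3, -0.5, -0.4]
finger_gap: 0.0825
```

>>> play_rows:
  steps:
    - {"claw": 0,"dp": [0,0,-0.012],"angular": [0,0,0]}
    - {"claw": 0,"dp": [0,0,-0.022],"angular": [0,0,0]}
    - {"claw": 0,"dp": [0,0,-0.03],"angular": [0,0,0]}
    - {"claw": 0,"dp": [0,0,-0.03],"angular": [0,0,0]}
    - {"claw": 0,"dp": [0,0,-0.022],"angular": [0,0,0]}
    - {"claw": 0,"dp": [0,0,-0.008],"angular": [0,0,0]}
    - {"claw": 0,"dp": [0,0,0],"angular": [0,0,6]}
    - {"claw": 0,"dp": [0,0,0],"angular": [0,0,5.7]}

```text
clock: 39.27
tcp_pos: [0.6459, -0.1519, 0.2095]
orientation: [0.001, 0.758, 0.653, 0.0]
wrist_force: [-0.6, 0.0, -1.0]
finger_gap: 0.0855
```

Run:
```python
from meas import *
q,e=shot('top','top4',crop=(70,80,420,290),scale=2.2); W=cloud('top',e);Z=W[...,2];L=loc(W)
m=(Z>.07)&(Z<.1)&(np.hypot(W[...,0]-.444,W[...,1]-.05)<.06);print('yellow top',m.sum(),rect(W[m]))
go(.446,.052,.21,81.8)
```

```text
yellow top 148 (array([443.5,  49.8]), array([69.4, 13.9]), 82.8)
turn wz -0.6 shift [ 173.2 -226.6   -1.3] at [ 645.5 -151.8  208.7] psi 81.8
```

View pics/top4.png

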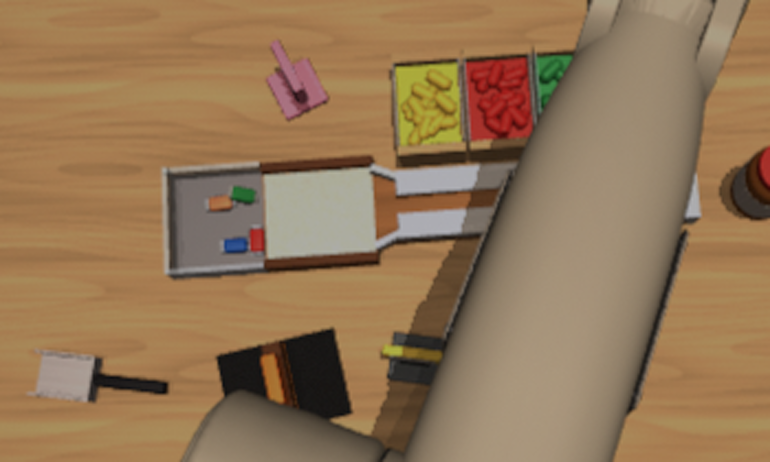

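The yellow ticket is unmoved at (412,352); the arm hides the track.

>>> play_rows:
  steps:
    - {"claw": 0,"dp": [0.008,-0.01,0],"angular": [0,0,0]}
    - {"claw": 0,"dp": [0.017,-0.0225,0],"angular": [0,0,0]}
    - {"claw": 0,"dp": [0.017,-0.0225,0],"angular": [0,0,0]}
    - {"claw": 0,"dp": [0.017,-0.0225,0],"angular": [0,0,0]}
    - {"claw": 0,"dp": [0.017,-0.0225,0],"angular": [0,0,0]}
    - {"claw": 0,"dp": [0.017,-0.0225,0],"angular": [0,0,0]}
    - {"claw": 0,"dp": [0.017,-0.0225,0],"angular": [0,0,0]}
    - {"claw": 0,"dp": [0.017,-0.0225,0],"angular": [0,0,0]}

```text
clock: 39.98
tcp_pos: [0.4964, -0.0012, 0.208]
orientation: [-0.001, 0.755, 0.655, -0.0]
wrist_force: [0.8, 0.9, 0.6]
finger_gap: 0.0852
```

>>> play_rows:
  steps:
    - {"claw": 0,"dp": [0.017,-0.0225,0],"angular": [0,0,0]}
    - {"claw": 0,"dp": [0.015,-0.019,0],"angular": [0,0,0]}
    - {"claw": 0,"dp": [0.01,-0.012,0],"angular": [0,0,0]}
    - {"claw": 0,"dp": [0.0042,-0.0056,0],"angular": [0,0,0]}
    - {"claw": 0,"dp": [0,0,0],"angular": [0,0,0]}
    - {"claw": 0,"dp": [0,0,0],"angular": [0,0,0]}
    - {"claw": 0,"dp": [0,0,0],"angular": [0,0,0]}
    - {"claw": 0,"dp": [0,0,0],"angular": [0,0,0]}

```text
clock: 40.65
tcp_pos: [0.4472, 0.0514, 0.2089]
orientation: [0.0, 0.756, 0.654, 0.0]
wrist_force: [0.2, 0.4, 1.1]
finger_gap: 0.0854
```

Run:
```python
from meas import *
t,Rm=pose(); p,d=shot('wrist','w7',scale=1.4); print(t,psi(Rm))
c,a=ticket(p,d,t,Rm,'yellow',(.446,.052)); go(c[0]/1000,c[1]/1000,.062,a)
u=p[d>0]; W=wcloud(d,t,Rm); m=(W[...,2]>.078)&(W[...,2]<.1)&(np.hypot(W[...,0]-c[0]/1000,W[...,1]-c[1]/1000)<.05);print('rgb',np.median(p[m],0))
q,e=shot('top','top5',crop=(70,80,420,290),scale=2.2); W=cloud('top',e);L=loc(W)
m=(W[...,2]>.098)&(W[...,2]<.12)&(np.abs(L[...,0])<30)
for n,r in dict(blue=(-395,-297),green=(-297,-210)).items():
    k=m&(L[...,1]<r[1])&(L[...,1]>r[0]);print(n,k.sum(),np.percentile(L[k],[2,98],axis=0))
```

```text
[0.44722115 0.05135946 0.2089352 ] 81.69040992515677
yellow 1319 c [445.2  53.6] s [69.9 13.4] axis deg 83.0 ztop [0.0901 0.0916]
turn wz -1.3 shift [  1.9  -2.1 146.9] at [447.   51.4 208.9] psi 83.0
rgb [147. 116.  30.]
blue 159 [[  -7.65416074 -373.90857593]
 [   4.3353826  -307.7564811 ]]
green 160 [[  -8.83152256 -287.83081619]
 [   4.14368214 -221.37291381]]
```

>>> play_rows:
  steps:
    - {"claw": 0,"dp": [0.0015,-0.0021,0.014],"angular": [0,0,-1.3]}
    - {"claw": 0,"dp": [0,0,0.025],"angular": [0,0,0]}
    - {"claw": 0,"dp": [0,0,0.028],"angular": [0,0,0]}
    - {"claw": 0,"dp": [0,0,0.028],"angular": [0,0,0]}
    - {"claw": 0,"dp": [0,0,0.025],"angular": [0,0,0]}
    - {"claw": 0,"dp": [0,0,0.017],"angular": [0,0,0]}
    - {"claw": 0,"dp": [0,0,0.01],"angular": [0,0,0]}
    - {"claw": 0,"dp": [0,0,0],"angular": [0,0,0]}

```text
clock: 41.42
tcp_pos: [0.4427, 0.0536, 0.0597]
orientation: [-0.002, 0.749, 0.663, -0.002]
wrist_force: [0.0, 0.2, 0.5]
finger_gap: 0.0855
```

>>> play_rows:
  steps:
    - {"claw": 0,"dp": [0,0,0],"angular": [0,0,0]}
    - {"claw": 255,"dp": [0,0,0],"angular": [0,0,0]}
    - {"claw": 255,"dp": [0,0,0],"angular": [0,0,0]}
    - {"claw": 255,"dp": [0,0,0],"angular": [0,0,0]}
    - {"claw": 255,"dp": [0,0,0],"angular": [0,0,0]}
    - {"claw": 255,"dp": [0,0,0],"angular": [0,0,0]}
    - {"claw": 255,"dp": [0,0,0],"angular": [0,0,0]}
    - {"claw": 255,"dp": [0,0,0],"angular": [0,0,0]}
  force: 50

```text
clock: 42.08
tcp_pos: [0.4448, 0.0539, 0.0625]
orientation: [0.0, 0.749, 0.663, 0.0]
wrist_force: [0.5, 0.7, 3.7]
finger_gap: 0.0117
```

>>> play_rows:
  steps:
    - {"claw": 255,"dp": [0,0,0],"angular": [0,0,0]}
    - {"claw": 255,"dp": [0,0,-0.01],"angular": [0,0,0]}
    - {"claw": 255,"dp": [0,0,-0.025],"angular": [0,0,0]}
    - {"claw": 255,"dp": [0,0,-0.03],"angular": [0,0,0]}
    - {"claw": 255,"dp": [0,0,-0.03],"angular": [0,0,0]}
    - {"claw": 255,"dp": [0,0,-0.02],"angular": [0,0,0]}
    - {"claw": 255,"dp": [0,0,-0.005],"angular": [0,0,-5]}
    - {"claw": 255,"dp": [0,0,0],"angular": [0,0,-5.5]}

```text
clock: 42.75
tcp_pos: [0.4454, 0.0539, 0.1839]
orientation: [0.001, 0.683, 0.73, 0.001]
wrist_force: [-0.5, 0.9, -1.3]
finger_gap: 0.0115
```

Run:
```python
from meas import *
P=rail(0,75); go(P[0],P[1],.18,93.5)
```

```text
turn wz 0.3 shift [108.5 187.7   3.9] at [445.4  53.9 183.9] psi 93.5
```

>>> play_rows:
  steps:
    - {"claw": 255,"dp": [0.005,0.009,0],"angular": [0,0,0.3]}
    - {"claw": 255,"dp": [0.015,0.026,0],"angular": [0,0,0]}
    - {"claw": 255,"dp": [0.015,0.026,0],"angular": [0,0,0]}
    - {"claw": 255,"dp": [0.015,0.026,0],"angular": [0,0,0]}
    - {"claw": 255,"dp": [0.015,0.026,0],"angular": [0,0,0]}
    - {"claw": 255,"dp": [0.015,0.026,0],"angular": [0,0,0]}
    - {"claw": 255,"dp": [0.013,0.023,0],"angular": [0,0,0]}
    - {"claw": 255,"dp": [0.01,0.017,0],"angular": [0,0,0]}

```text
clock: 43.42
tcp_pos: [0.6189, 0.1687, 0.1801]
orientation: [-0.001, 0.688, 0.726, -0.0]
wrist_force: [0.5, -0.6, -2.4]
finger_gap: 0.0114
```

>>> play_rows:
  steps:
    - {"claw": 255,"dp": [0.0055,0.0093,0],"angular": [0,0,0]}
    - {"claw": 255,"dp": [0,0,0],"angular": [0,0,0]}
    - {"claw": 255,"dp": [0,0,0],"angular": [0,0,0]}
    - {"claw": 255,"dp": [0,0,0.015],"angular": [0,0,0]}
    - {"claw": 255,"dp": [0,0,0.022],"angular": [0,0,0]}
    - {"claw": 255,"dp": [0,0,0.022],"angular": [0,0,0]}
    - {"claw": 255,"dp": [0,0,0.018],"angular": [0,0,0]}
    - {"claw": 255,"dp": [0,0,0.01],"angular": [0,0,0]}

```text
clock: 44.08
tcp_pos: [0.6237, 0.1723, 0.0921]
orientation: [-0.001, 0.687, 0.726, -0.002]
wrist_force: [-0.4, -1.5, -2.2]
finger_gap: 0.0112
```

>>> play_rows:
  steps:
    - {"claw": 255,"dp": [0,0,0.005],"angular": [0,0,0]}
    - {"claw": 255,"dp": [0,0,0],"angular": [0,0,0]}
    - {"claw": 255,"dp": [0,0,0],"angular": [0,0,0]}
    - {"claw": 255,"dp": [0,0,0],"angular": [0,0,0]}
    - {"claw": 255,"dp": [0,0,0],"angular": [0,0,0]}
    - {"claw": 255,"dp": [0,0,0],"angular": [0,0,0]}
    - {"claw": 255,"dp": [0,0,0],"angular": [0,0,0]}
    - {"claw": 255,"dp": [0,0,0],"angular": [0,0,0]}

```text
clock: 44.75
tcp_pos: [0.6264, 0.173, 0.0905]
orientation: [0.0, 0.687, 0.727, 0.0]
wrist_force: [-0.5, 0.2, -1.9]
finger_gap: 0.0112
```

Run:
```python
from meas import *
t,Rm=pose(); p,d=env.read_camera('wrist'); T=(wcloud(d,t,Rm)-t)@Rm*1000
m=(np.abs(T[...,0])<45)&(np.abs(T[...,1])<36)&(T[...,2]<56)&(T[...,2]>47); print('foot',m.sum(),np.round(np.percentile(T[m],[1,99],axis=0),1))
for y in (-45,-74): P=rail(0,y); go(P[0],P[1],.0865,93.5)
```

```text
foot 4977 [[-18.  -28.2  50.9]
 [ 31.1  30.6  55.3]]
turn wz -0.3 shift [-119.3   -0.2    3.9] at [626.3 172.9  90.4] psi 93.5
turn wz -0.3 shift [-148.3   -0.2    3.9] at [626.3 172.9  90.4] psi 93.5
```

>>> play_rows:
  steps:
    - {"claw": 255,"dp": [0,0,0.0035],"angular": [0,0,-0.3]}
    - {"claw": 255,"dp": [-0.008,0,0],"angular": [0,0,0]}
    - {"claw": 255,"dp": [-0.011,0,0],"angular": [0,0,0]}
    - {"claw": 255,"dp": [-0.011,0,0],"angular": [0,0,0]}
    - {"claw": 255,"dp": [-0.011,0,0],"angular": [0,0,0]}
    - {"claw": 255,"dp": [-0.011,0,0],"angular": [0,0,0]}
    - {"claw": 255,"dp": [-0.011,0,0],"angular": [0,0,0]}
    - {"claw": 255,"dp": [-0.011,0,0],"angular": [0,0,0]}

```text
clock: 45.47
tcp_pos: [0.6309, 0.0974, 0.0867]
orientation: [0.0, 0.685, 0.728, 0.0]
wrist_force: [-0.5, -0.0, -1.1]
finger_gap: 0.0111
```

>>> play_rows:
  steps:
    - {"claw": 255,"dp": [-0.011,0,0],"angular": [0,0,0]}
    - {"claw": 255,"dp": [-0.011,0,0],"angular": [0,0,0]}
    - {"claw": 255,"dp": [-0.011,0,0],"angular": [0,0,0]}
    - {"claw": 255,"dp": [-0.011,0,0],"angular": [0,0,0]}
    - {"claw": 255,"dp": [-0.011,0,0],"angular": [0,0,0]}
    - {"claw": 255,"dp": [-0.01,0,0],"angular": [0,0,0]}
    - {"claw": 255,"dp": [-0.006,0,0],"angular": [0,0,0]}
    - {"claw": 255,"dp": [-0.001,0,0],"angular": [0,0,0]}

```text
clock: 46.13
tcp_pos: [0.6354, 0.0258, 0.0866]
orientation: [0.0, 0.685, 0.728, -0.0]
wrist_force: [0.4, -0.1, -2.2]
finger_gap: 0.0119
```

>>> play_rows:
  steps:
    - {"claw": 255,"dp": [0,0,0],"angular": [0,0,0]}
    - {"claw": 255,"dp": [0,0,0],"angular": [0,0,0]}
    - {"claw": 255,"dp": [0,0,0],"angular": [0,0,0]}
    - {"claw": 255,"dp": [0,0,0],"angular": [0,0,0]}
    - {"claw": 255,"dp": [0,0,0],"angular": [0,0,0]}
    - {"claw": 255,"dp": [0,0,0],"angular": [0,0,0]}
    - {"claw": 255,"dp": [0,0,0],"angular": [0,0,0]}
    - {"claw": 255,"dp": [0,0,0],"angular": [0,0,0]}

```text
clock: 46.8
tcp_pos: [0.6352, 0.0274, 0.0866]
orientation: [0.0, 0.685, 0.729, -0.0]
wrist_force: [0.5, 0.7, -1.6]
finger_gap: 0.0112
```

Run:
```python
from meas import *
P=rail(0,-71.5); go(P[0],P[1],.0855,93.5)
s=env.get_state();print(s['wrist_force'],s['ft_torque'])
```

```text
turn wz 0.1 shift [ 0.1 -0.2  1.1] at [635.2  27.4  86.6] psi 93.5
[ 0.48973342  0.67768818 -1.61208728] [ 0.02670104  0.01133556 -0.00363745]
```

>>> play_rows:
  steps:
    - {"claw": 255,"dp": [0,0,0.0012],"angular": [0,0,0]}
    - {"claw": 255,"dp": [0,0,0],"angular": [0,0,0]}
    - {"claw": 0,"dp": [0,0,0],"angular": [0,0,0]}
    - {"claw": 0,"dp": [0,0,0],"angular": [0,0,0]}
    - {"claw": 0,"dp": [0,0,0],"angular": [0,0,0]}
    - {"claw": 0,"dp": [0,0,0],"angular": [0,0,0]}
    - {"claw": 0,"dp": [0,0,0],"angular": [0,0,0]}
    - {"claw": 0,"dp": [0,0,0],"angular": [0,0,0]}

```text
clock: 47.47
tcp_pos: [0.6353, 0.0272, 0.0855]
orientation: [0.0, 0.685, 0.729, 0.0]
wrist_force: [0.5, -0.0, 0.7]
finger_gap: 0.0826
```

>>> play_rows:
  steps:
    - {"claw": 0,"dp": [0,0,-0.012],"angular": [0,0,0]}
    - {"claw": 0,"dp": [0,0,-0.022],"angular": [0,0,0]}
    - {"claw": 0,"dp": [0,0,-0.03],"angular": [0,0,0]}
    - {"claw": 0,"dp": [0,0,-0.03],"angular": [0,0,0]}
    - {"claw": 0,"dp": [0,0,-0.03],"angular": [0,0,0]}
    - {"claw": 0,"dp": [0,-0.01,-0.03],"angular": [0,0,0]}
    - {"claw": 0,"dp": [0,-0.025,-0.02],"angular": [0,0,0]}
    - {"claw": 0,"dp": [0,-0.03,0],"angular": [0,0,0]}

```text
clock: 48.13
tcp_pos: [0.5731, 0.0228, 0.2642]
orientation: [0.004, 0.685, 0.729, 0.003]
wrist_force: [0.1, 0.4, 0.9]
finger_gap: 0.0855
```

>>> play_rows:
  steps:
    - {"claw": 0,"dp": [0,-0.03,0],"angular": [0,0,0]}
    - {"claw": 0,"dp": [0,-0.03,0],"angular": [0,0,0]}
    - {"claw": 0,"dp": [0,-0.03,0],"angular": [0,0,0]}
    - {"claw": 0,"dp": [0,-0.03,0],"angular": [0,0,0]}
    - {"claw": 0,"dp": [0,-0.015,0],"angular": [0,0,0]}
    - {"claw": 0,"dp": [0,0,0],"angular": [0,0,0]}
    - {"claw": 0,"dp": [0,0,0],"angular": [0,0,0]}
    - {"claw": 0,"dp": [0,0,0],"angular": [0,0,0]}

```text
clock: 48.8
tcp_pos: [0.4367, 0.0147, 0.2598]
orientation: [0.001, 0.685, 0.729, 0.001]
wrist_force: [-0.7, 0.2, 0.5]
finger_gap: 0.0852
```

Run:
```python
from meas import *
print(pose()[0])
q,e=shot('top','top6',crop=(70,80,420,290),scale=2.2); W=cloud('top',e);Z=W[...,2];L=loc(W)
m=(Z>.098)&(Z<.12)&(np.abs(L[...,0])<30)
for n,r in dict(blue=(-395,-297),green=(-297,-210),yellow=(-125,-25)).items():
    k=m&(L[...,1]<r[1])&(L[...,1]>r[0]);s=np.percentile(L[k],[1,99],axis=0);print(n,k.sum(),s[:,1],s.mean(0))
m=(np.abs(L[...,0]-110)<60)&(L[...,1]<20)&(L[...,1]>-420)&(Z>.035)&(Z<.075)&(L[...,0]>60);print('bins y',np.percentile(L[...,1][m],[.2,99.8]))
m=(Z>.07)&(np.hypot(W[...,0]-.41,W[...,1]-.215)<.06);print('scr grip',m.sum(),rect(W[m]))
shot('side','side1',crop=(130,100,420,330),scale=2.5)
```

```text
[0.4366726  0.01471186 0.25975435]
blue 163 [-374.62902413 -306.93891112] [  -1.71646641 -340.78396763]
green 158 [-288.46286621 -221.17799736] [  -1.69524549 -254.82043179]
yellow 159 [-110.51648654  -41.46561288] [ -1.7947938  -75.99104971]
bins y [-379.90834936  -32.73914533]
scr grip 170 (array([414.7, 213.7]), array([59.5, 18.5]), 13.7)
```

View pics/top6.png

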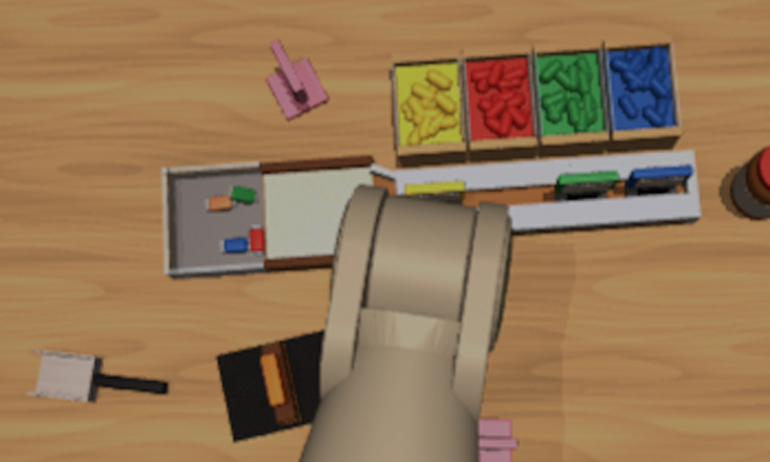

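View pics/side1.png

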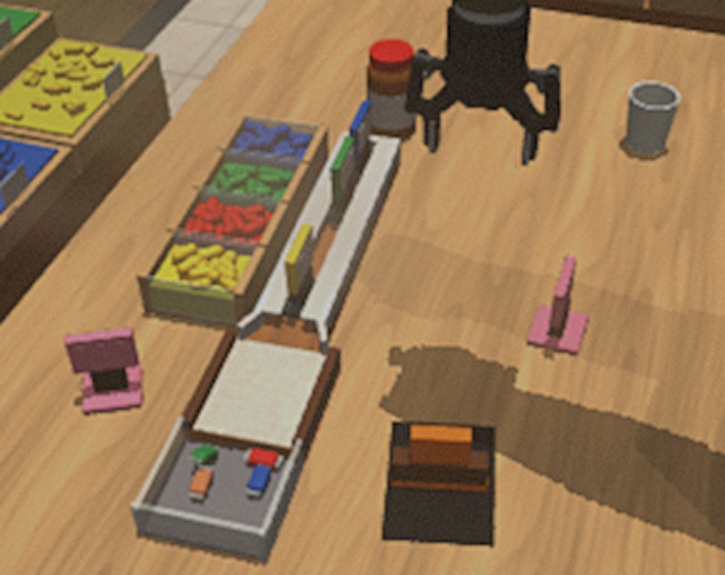

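All three tickets stand in the track in front of their own bins: yellow (435,188), green (588,180), blue (660,174) in the top view. The scraper is on its mat and the sweets are in the tray. Green reads about 4 mm too far in, so I'll check it from close by and nudge it.

Run:
```python
from meas import *
P=rail(0,-253); go(P[0],P[1],.22,93.5)
```

```text
turn wz 0.0 shift [-180.9  198.7   39.3] at [436.8  14.8 259.3] psi 93.5
```

>>> play_rows:
  steps:
    - {"claw": 0,"dp": [-0.01,0.011,0],"angular": [0,0,0]}
    - {"claw": 0,"dp": [-0.022,0.024,0],"angular": [0,0,0]}
    - {"claw": 0,"dp": [-0.022,0.024,0],"angular": [0,0,0]}
    - {"claw": 0,"dp": [-0.022,0.024,0.005],"angular": [0,0,0]}
    - {"claw": 0,"dp": [-0.022,0.024,0.005],"angular": [0,0,0]}
    - {"claw": 0,"dp": [-0.022,0.024,0.007],"angular": [0,0,0]}
    - {"claw": 0,"dp": [-0.022,0.024,0.007],"angular": [0,0,0]}
    - {"claw": 0,"dp": [-0.022,0.024,0.007],"angular": [0,0,0]}

```text
clock: 49.57
tcp_pos: [0.6267, -0.1398, 0.2268]
orientation: [-0.0, 0.685, 0.729, -0.0]
wrist_force: [0.7, 0.4, 0.6]
finger_gap: 0.0853
```

>>> play_rows:
  steps:
    - {"claw": 0,"dp": [-0.011,0.013,0.005],"angular": [0,0,0]}
    - {"claw": 0,"dp": [-0.006,0.0067,0.003],"angular": [0,0,0]}
    - {"claw": 0,"dp": [0,0,0],"angular": [0,0,0]}
    - {"claw": 0,"dp": [0,0,0],"angular": [0,0,0]}
    - {"claw": 0,"dp": [0,0,0],"angular": [0,0,0]}
    - {"claw": 0,"dp": [0,0,0],"angular": [0,0,0]}
    - {"claw": 0,"dp": [0,0,0],"angular": [0,0,0]}
    - {"claw": 0,"dp": [0,0,0],"angular": [0,0,0]}

```text
clock: 50.23
tcp_pos: [0.6449, -0.1529, 0.2214]
orientation: [0.001, 0.685, 0.729, 0.0]
wrist_force: [-0.7, -0.2, 0.7]
finger_gap: 0.0852
```

Run:
```python
from meas import *
t,Rm=pose(); p,d=shot('wrist','w8',scale=1.4); W=wcloud(d,t,Rm); Z=W[...,2];L=loc(W);print(t,loc(t))
for n,r in dict(blue=(-395,-297),green=(-297,-210),yellow=(-125,-25)).items():
    k=(Z>.1)&(Z<.12)&(np.abs(L[...,0])<25)&(L[...,1]<r[1])&(L[...,1]>r[0])
    if k.sum()>20: s=np.percentile(L[k],[1,99],axis=0);print(n,k.sum(),s.tolist(),s.mean(0))
k=(Z>.055)&(Z<.075)&(L[...,0]>52)&(L[...,0]<70)&(L[...,1]<30)&(L[...,1]>-420)
h=np.histogram(L[...,1][k],bins=np.arange(-420,20,8)); print('front wall',np.percentile(L[...,1][k],[.5,99.5])); 
hs=cv2.cvtColor(p,cv2.COLOR_RGB2HSV)
for n,(a,b) in dict(yellow=(23,34),green=(45,80),blue=(100,125)).items():
    m=(hs[...,0]>=a)&(hs[...,0]<=b)&(hs[...,1]>120)&(L[...,0]>60)&(L[...,0]<190)&(L[...,1]<0)&(L[...,1]>-390)&(Z>.03)&(Z<.08)
    if m.sum()>20: s=np.percentile(L[...,1][m],[1,99]);print('bin',n,s,s.mean())
```

```text
[ 0.64487158 -0.15288332  0.22144369] [  -1.21975114 -252.07903809]
blue 996 [[-4.791650486826649, -371.6359113234445], [7.784393290095616, -303.33763244741476]] [   1.4963714  -337.48677189]
green 1446 [[-6.323383334092695, -285.5232028729471], [6.741314998993454, -216.93142720850702]] [ 2.08965832e-01 -2.51227315e+02]
yellow 478 [[-5.566301637322698, -107.85390805965345], [7.562279917030011, -87.44192777228164]] [  0.99798914 -97.64791792]
front wall [-373.67581932  -65.70356885]
bin yellow [-110.43312635  -44.49959587] -77.46636111413103
bin green [-285.12951548 -210.76470179] -247.94710863388357
bin blue [-371.11646618 -301.21165852] -336.1640623502985
```

View pics/w8.png

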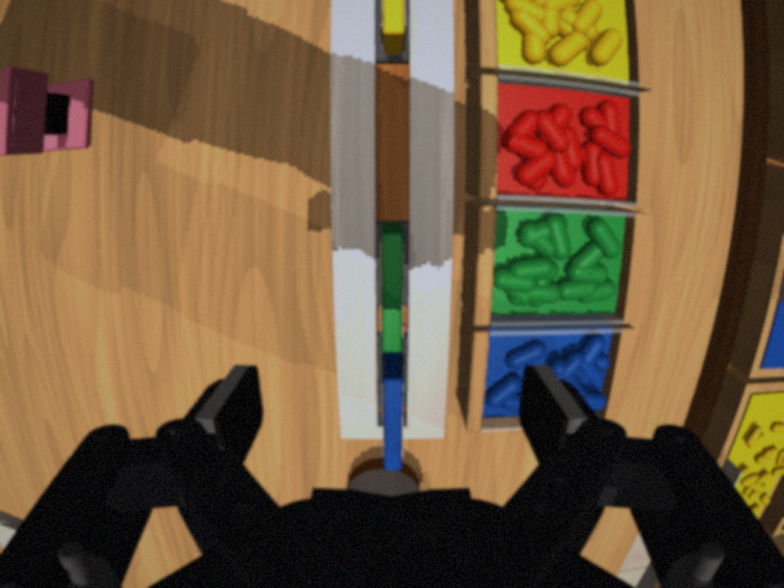

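The close view shows green (392,290), blue (392,400) and yellow (393,25) in the track slot. Green sits 3.3 mm too far in relative to its bin and blue 1.3 mm, so I'll nudge green 3.3 mm outward.

>>> play_rows:
  steps:
    - {"claw": 0,"dp": [0,0.0012,0.013],"angular": [0,0,0]}
    - {"claw": 0,"dp": [0,0,0.024],"angular": [0,0,0]}
    - {"claw": 0,"dp": [0,0,0.026],"angular": [0,0,0]}
    - {"claw": 0,"dp": [0,0,0.026],"angular": [0,0,0]}
    - {"claw": 0,"dp": [0,0,0.022],"angular": [0,0,0]}
    - {"claw": 0,"dp": [0,0,0.014],"angular": [0,0,0]}
    - {"claw": 0,"dp": [0,0,0.0095],"angular": [0,0,0]}
    - {"claw": 0,"dp": [0,0,0],"angular": [0,0,0]}

```text
clock: 50.95
tcp_pos: [0.6448, -0.1528, 0.0838]
orientation: [-0.002, 0.685, 0.729, -0.001]
wrist_force: [-0.7, 1.0, 0.5]
finger_gap: 0.0857
```

>>> play_rows:
  steps:
    - {"claw": 0,"dp": [0,0,0],"angular": [0,0,0]}
    - {"claw": 0,"dp": [0,0,0],"angular": [0,0,0]}
    - {"claw": 255,"dp": [0,0,0],"angular": [0,0,0]}
    - {"claw": 255,"dp": [0,0,0],"angular": [0,0,0]}
    - {"claw": 255,"dp": [0,0,0],"angular": [0,0,0]}
    - {"claw": 255,"dp": [0,0,0],"angular": [0,0,0]}
    - {"claw": 255,"dp": [0,0,0],"angular": [0,0,0]}
    - {"claw": 255,"dp": [0,0,0],"angular": [0,0,0]}
  force: 40

```text
clock: 51.62
tcp_pos: [0.6463, -0.1535, 0.086]
orientation: [0.0, 0.685, 0.729, -0.0]
wrist_force: [-2.8, -0.4, 1.0]
finger_gap: 0.0123
```

>>> play_rows:
  steps:
    - {"claw": 255,"dp": [0,0,-0.001],"angular": [0,0,0]}
    - {"claw": 255,"dp": [0.0017,0,0],"angular": [0,0,0]}
    - {"claw": 255,"dp": [0.0016,0,0],"angular": [0,0,0]}
    - {"claw": 255,"dp": [0,0,0],"angular": [0,0,0]}
    - {"claw": 255,"dp": [0,0,0.001],"angular": [0,0,0]}
    - {"claw": 255,"dp": [0,0,0],"angular": [0,0,0]}
    - {"claw": 255,"dp": [0,0,0],"angular": [0,0,0]}
    - {"claw": 255,"dp": [0,0,0],"angular": [0,0,0]}

```text
clock: 52.28
tcp_pos: [0.6461, -0.15, 0.0859]
orientation: [-0.0, 0.685, 0.729, 0.0]
wrist_force: [-0.4, 1.2, 0.4]
finger_gap: 0.0111
```

>>> play_rows:
  steps:
    - {"claw": 0,"dp": [0,0,0],"angular": [0,0,0]}
    - {"claw": 0,"dp": [0,0,0],"angular": [0,0,0]}
    - {"claw": 0,"dp": [0,0,0],"angular": [0,0,0]}
    - {"claw": 0,"dp": [0,0,0],"angular": [0,0,0]}
    - {"claw": 0,"dp": [0,0,0],"angular": [0,0,0]}
    - {"claw": 0,"dp": [0,0,0],"angular": [0,0,0]}
    - {"claw": 0,"dp": [0,0,0],"angular": [0,0,0]}
    - {"claw": 0,"dp": [0,0,0],"angular": [0,0,0]}

```text
clock: 52.95
tcp_pos: [0.6461, -0.1502, 0.0859]
orientation: [0.0, 0.685, 0.729, -0.0]
wrist_force: [-0.3, 0.2, 0.7]
finger_gap: 0.0853
```

>>> play_rows:
  steps:
    - {"claw": 0,"dp": [0,0,-0.012],"angular": [0,0,0]}
    - {"claw": 0,"dp": [0,0,-0.022],"angular": [0,0,0]}
    - {"claw": 0,"dp": [0,0,-0.03],"angular": [0,0,0]}
    - {"claw": 0,"dp": [0,0,-0.03],"angular": [0,0,0]}
    - {"claw": 0,"dp": [0,0,-0.03],"angular": [0,0,0]}
    - {"claw": 0,"dp": [0,-0.01,-0.03],"angular": [0,0,0]}
    - {"claw": 0,"dp": [0,-0.025,-0.02],"angular": [0,0,0]}
    - {"claw": 0,"dp": [0,-0.03,0],"angular": [0,0,0]}

```text
clock: 53.62
tcp_pos: [0.5837, -0.155, 0.2648]
orientation: [0.004, 0.685, 0.729, 0.002]
wrist_force: [0.1, -0.5, 1.0]
finger_gap: 0.0847
```

>>> play_rows:
  steps:
    - {"claw": 0,"dp": [0,-0.03,0],"angular": [0,0,0]}
    - {"claw": 0,"dp": [0,-0.03,0],"angular": [0,0,0]}
    - {"claw": 0,"dp": [0,-0.03,0],"angular": [0,0,0]}
    - {"claw": 0,"dp": [0,-0.03,0],"angular": [0,0,0]}
    - {"claw": 0,"dp": [0,-0.015,0],"angular": [0,0,0]}
    - {"claw": 0,"dp": [0,0,0],"angular": [0,0,0]}
    - {"claw": 0,"dp": [0,0,0],"angular": [0,0,0]}
    - {"claw": 0,"dp": [0,0,0],"angular": [0,0,0]}

```text
clock: 54.28
tcp_pos: [0.4474, -0.1628, 0.2602]
orientation: [0.001, 0.685, 0.729, 0.0]
wrist_force: [-0.2, 0.3, -0.6]
finger_gap: 0.0854
```

Run:
```python
from meas import *
print(pose()[0])
q,e=shot('top','top7',crop=(70,80,420,290),scale=2.2); W=cloud('top',e);Z=W[...,2];L=loc(W)
m=(Z>.098)&(Z<.12)&(np.abs(L[...,0])<30)
for n,r in dict(blue=(-395,-297),green=(-297,-205),yellow=(-125,-25)).items():
    k=m&(L[...,1]<r[1])&(L[...,1]>r[0])
    if k.sum()>10: s=np.percentile(L[k],[1,99],axis=0);print(n,k.sum(),s[:,1],s.mean(0))
```

```text
[ 0.44735302 -0.16282135  0.26020654]
blue 99 [-349.85481563 -306.71392695] [  -1.14197127 -328.28437129]
green 162 [-284.81325818 -216.58926802] [  -1.43067538 -250.7012631 ]
yellow 159 [-110.47273324  -41.52975421] [ -1.59757274 -76.00124373]
```

View pics/top7.png

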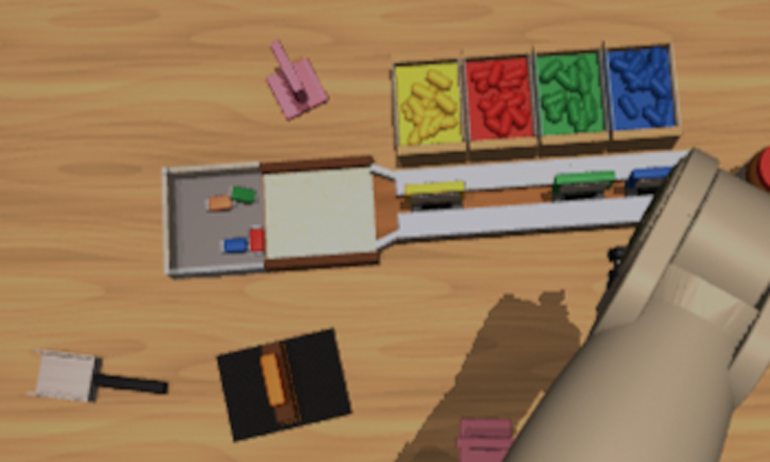

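Green now reads 250.7 mm, yellow 76.0 mm, and blue's near edge is unchanged (306.7 mm), so all are centred to within about 2 mm. The apron is clear, the scraper stands on its mat, and the robot touches nothing.

```bash
python3 -c "
from workcell import env
print(env.hand_in())"
```

```text
the job is handed in; nothing more can be done
None
```

The job is done and handed in, at about 54 s on the robot's clock.

- **Sweets:** All four stray sweets were wiped off the apron into the catch tray with the scraper, before any ticket went on the rail. The last picture shows the apron empty.
- **Scraper:** It stands back on its mat, within about 3 mm of the middle. The top and wrist cameras disagreed by 2–3 mm on the mat's position.
- **Tickets:** Only blue, green and yellow were there; red was absent. I entered them from the open end in the order blue, green, yellow.
- **Positions:** I moved green 3.3 mm outward after a close look.

| Ticket | Measured from the mouth | Target |
|---|---|---|
| Blue | 340.8 mm | 339 mm |
| Green | 250.7 mm | 251 mm |
| Yellow | 76.0 mm | 75 mm |

The two cameras differ by 2–3 mm along the rail, so take these distances as good to about that. The arm partly hid the blue ticket in the last picture. Its full reading is from one step earlier, and its near edge had not moved since.

The forces I read after each move stayed at a few newtons. I did not move the jar, cup, scoop or pink holders.

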